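# Reset the brake bolt of the instrument swing arm

### The job

The swing arm drags because its brake bolt, down in the well on top of the white pivot, is set wrong. Stand the T-handle wrench on the bolt and let go of it, then take it by its crossbar, screw the bolt down clockwise until it stops and back it off a quarter of a turn; then lift the wrench off and lower it gently, socket first, into the steel jar and leave it standing there. Do not disturb the other things on the counter.

Things in the scene. Friction and masses are not known exactly. Their poses are not given: they have to be found in the camera images.
- bolt (a joint): How far the brake bolt is unscrewed, in rad: 0 = screwed right down against its stop, growing as it turns anticlockwise seen from above (unscrewing); a quarter turn is 1.571. Right-hand thread, vertical axis. It stays where it is left (friction about 0.3 N m) and does not rise noticeably.
- bolt_seat (a point): Centre of the flat washer seat at the foot of the brake bolt's hexagon head; the frame turns with the bolt, z up. The steel head is 22 mm across flats and stands 16.5 mm above this point, its top 6 mm tapered as a lead-in; two of its flats face the frame's +x and -x. It sits at the bottom of the pivot's well, 55 mm below the mouth.
- pivot_mouth (a point): Centre of the mouth of the well (46 mm bore) in the top of the white swing-arm pivot: a fixed housing of 100 mm diameter (109 mm at its sleeve), 95 mm high. z up. A white beam, 66 mm wide, its top 79 mm above the counter, runs from it to the right and away from the robot, 66 degrees clockwise of this frame's x axis seen from above, to a low tray.
- wrench_mid (a point): Middle of the shaft of the T-handle box wrench, close to its centre of mass. z runs along the shaft from socket to crossbar, y along the crossbar. Wrench: 204 mm long, 0.36 kg, round steel shaft 12 mm thick. At the start its socket rests on the counter toward the robot and the shaft, about 34 degrees above level, leans over the front top edge of the grey case, crossbar level above the case.
- wrench_mouth (a point): Centre of the open end face of the wrench's hexagonal steel socket, 95 mm before wrench_mid; same axes. Socket 45 mm long, 31 mm across outer flats; inside 23 mm across flats, 18 mm deep, two inner flats facing +x and -x: it fits the bolt when their yaws agree to a multiple of 60 degrees (5 degrees of play either way). On the bolt it stands unaided, this face on the washer seat.
- wrench_bar (a point): Middle of the wrench's straight black crossbar (120 mm long, 16 mm wide, 18 mm high), on the shaft's axis, 195 mm from the socket mouth; same axes as wrench_mid.
- case_top (a point): Centre of the top of the grey hard instrument case, 160 mm (x) by 150 mm (y) by 100 mm high, fixed, on which the wrench is propped.
- jar_floor (a point): Centre of the inner floor of the open stainless instrument jar: 94 mm outside diameter, 3 mm wall, rim 109 mm above this point, floor 6 mm above the counter. Fixed, empty.
- solution_tall: Bystander: white bottle, 54 mm diameter, 150 mm high; origin at the centre of its underside.
- solution_short: Bystander: clear bottle, 46 mm diameter, 105 mm high; origin at the centre of its underside.
- carton: Bystander: upright paper carton, 55 by 75 by 120 mm high; origin at the centre of its underside.
- occluder: Bystander: black eye-cover paddle lying flat, 5 mm thick; origin under the centre of its 64 mm disc, its handle runs 140 mm along -x.
- screwdriver: Bystander: screwdriver lying along its x axis.
- tub: Bystander: low round tub, 64 mm diameter, 55 mm high; origin at the centre of its underside.
- pump_bottle: Bystander: cream pump bottle, 64 mm diameter, 165 mm high; origin at the centre of its underside.
Things that resemble listed ones, but are neither listed nor needed, are in the scene too. Of the things shaped like the part that bears wrench_mid, the bare steel one is meant. Leave any pink look-alike of the part that bears jar_floor alone.

How it is judged:
By the outcome, as a careful person would: the job done as asked, in the order asked, and still so for the second after the job is handed in, with the robot touching nothing.
It also fails if it takes over 58 s, if anything falls off the work surface, if the arm or the gripper's body presses on something with over 40 N, if the wrist force passes 120 N, or if a joint passes its speed limit or range.

### The arm

A 6-joint arm with a two-finger parallel gripper is mounted at the origin on the work surface. World frame = base frame: x ahead of the robot, y to its left, z up, the work surface at z = 0. Lengths are in mm, angles in rad, forces in N, time in s.
With the tool pointing down it reaches from about 350 to 875 mm from the base axis. Payload 4.2 kg.
Tool frame: the origin (TCP) lies at the very end of the fingers, on their centre line; the grasp point (between the pads) lies 19 mm behind it; y points along the fingers, z is the direction in which the jaws open and shut, and the axes are right-handed (so a half turn about y gives the same grasp; the last joint's range is limited). The gripper opens to 85 mm and grips with 20 to 120 N. Pads are 22 mm wide; open, the fingers measure 114 mm over their backs; the gripper's body (76 mm by 85 mm) begins 54 mm behind the grasp point. The pads swing forward as they close: fully open they stand 13 mm farther back than shut.
Start: joints at [1.402, 0.385, 0.008, 0, -1.194, -0.259], TCP at [259.26, 568.668, 231.312] pointing down, gripper open.
Joint ranges: [-3.14, 3.14], [-1.21, 2.06], [-1.07, 1.41], [-3.16, 2.05], [-2.99, -0.16], [-3.1, 3.1]. Speed limits (rad/s): [2.79, 2.79, 3.14, 3.14, 3.14, 3.14].

### API

Orientations are given as a unit quaternion [x, y, z, w].
In Python, from bench import arm gives the robot as it stands.
- The arm moves only by the shell command python3 -m creep 'ROWS'. ROWS is JSON, a list of rows, each an object with "delta_pos": the shift along the tool's x, y, z in mm, a list of three; "rot": the turn, a rotation vector about the tool's x, y, z in rad, a list of three; "jaw": the finger opening in mm, from 0 to 85.4. A call has exactly 10 rows; each row shifts and turns the commanded pose from where the row before left it, along the tool's axes as they then stand; what a row does not reach is not made up. A row lasts 1/12 s, in which the tool goes at most 41.7 mm and 7.16 degrees, less where a joint would pass 70% of its speed; a pose out of reach is approached as far as the arm can. A call is refused whole if a number of a shift passes 41.7 or a number of a turn 0.125, either way. A call with a gripper value outside its range is refused whole. The fingers move at their own pace and stop on an object; the grip force is fixed at half the most. Time passes only in rows, so rows that do not move let the fingers close, or fill a call up. It gives the time, the measured TCP pose, the force and the opening at its end, in the units of the state.
- arm.read_state(): the state, without advancing time (a new reading comes with each control period).
- arm.get_image(name): name is "side" or "top"; returns the picture (420x560x3 uint8, red, green, blue); there is no depth.
- arm.calibration(name): a dict with "intrinsics" (3x3 intrinsics, pixels), "dist_coeffs" ([k1, k2, p1, p2, k3] as OpenCV has them; the pictures are not rectified), "R" (3x3) and "t" (3): a world point X has camera coordinates R X + t. Camera axes: x right, y down, z forward; pixel columns grow to the right and rows downward; lengths in mm; the calibration is good to about 2 mm. A picture is of the moment at which its call begins. calibration takes no time and is no camera call.
- arm.job_done(): hands the job in, once; it reports no verdict.
Trained networks look in the newest picture that a camera, given by its name, has taken for a name from the list of things; names that differ only in an ending like _2 or _b are one class to them, and where a whole thing is asked for, a point or a joint stands for the part that bears it (a point fixed in the world has none). Each returns a list of dicts, best first, with "p" (0 to 1); they miss things now and then, are a little off and sometimes report something else, mostly with a low value. They report only what shows in the picture. A call takes as long as a camera call. They do not tell look-alikes from the thing itself.
- arm.find_in(camera, target): "location" ([column, row] in pixels, amid what is visible of it).
- arm.masks_of(camera, target): "pixels" (420x560 bool, what is visible of it) and "location" ([column, row] in pixels, amid what is visible of it).
The state is a dict: "clock": time; "joints": joint angles; "joint_vel": joint speeds; "joint_efforts": joint torques, N m; "position": TCP position; "ee_rot": TCP orientation; "contact_force": force on the tool from outside, world axes, zero at the start; "wrist_torque": the same for the moment, N m; "gripper_width": finger opening in mm.
Only numpy, scipy, OpenCV 4.12 (cv2) and the standard library are available. Lean on these libraries where they do the work, as an engineer would, in place of code of your own. Each camera call takes 0.05 s, during which the arm holds its last target. There are 200 camera calls.

## Working session

There is one attempt and no reset: what is moved stays moved. The work goes in short steps, Python scripts to look and compute and a shell command to move; the robot and the scene stay as the last step left them, time stands still between calls to the robot, and variables do not carry over. Pictures are saved under pics/ and viewed, about 8 in all and at most 12, crops included, and the job is handed in when it is done.

```bash
mkdir -p pics; ls; python3 - <<'E'
from bench import arm
import cv2,numpy as np
for n in("side","top"):
    im=arm.get_image(n); cv2.imwrite(f"pics/{n}0.png",im[:,:,::-1])
    c=arm.calibration(n); print(n,{k:np.round(v,3).tolist() for k,v in c.items()})
s=arm.read_state(); print({k:np.round(v,3).tolist() for k,v in s.items()})
for n in("side","top"):
  for t in("wrench_mid","wrench_bar","wrench_mouth","bolt_seat","pivot_mouth","jar_floor","case_top"):
    print(n,t,[(np.round(d["location"]).tolist(),round(d["p"],2)) for d in arm.find_in(n,t)][:3])
E
```

```text
pics
side {'intrinsics': [[471.182, 0.0, 283.421], [0.0, 471.182, 215.402], [0.0, 0.0, 1.0]], 'dist_coeffs': [-0.01, 0.0, 0.0, 0.0, 0.0], 'R': [[0.868, -0.497, -0.005], [-0.35, -0.604, -0.715], [0.352, 0.623, -0.699]], 't': [-380.765, 331.838, 1231.677]}
top {'intrinsics': [[408.463, 0.0, 284.377], [0.0, 408.463, 207.873], [0.0, 0.0, 1.0]], 'dist_coeffs': [-0.111, 0.0, 0.0, 0.0, 0.0], 'R': [[-0.07, -0.998, 0.004], [-0.971, 0.067, -0.228], [0.227, -0.02, -0.974]], 't': [167.619, 527.919, 1258.44]}
{'clock': 0.1, 'joints': [1.402, 0.385, 0.007, -0.0, -1.194, -0.259], 'joint_vel': [-0.001, 0.0, 0.001, 0.001, -0.0, -0.0], 'joint_efforts': [-0.001, -39.332, 18.893, 4.198, -0.003, 0.0], 'position': [259.094, 568.207, 230.335], 'ee_rot': [-0.15, -0.69, 0.692, 0.15], 'contact_force': [-0.063, 1.085, 0.368], 'wrist_torque': [-0.047, 0.015, 0.03], 'gripper_width': 85.376}
side wrench_mid [([166.0, 228.0], 0.9), ([314.0, 205.0], 0.62)]
side wrench_bar [([166.0, 232.0], 0.97), ([312.0, 199.0], 0.94)]
side wrench_mouth [([171.0, 234.0], 0.88)]
side bolt_seat []
side pivot_mouth [([481.0, 356.0], 0.74), ([297.0, 177.0], 0.55)]
side jar_floor [([256.0, 181.0], 0.68), ([200.0, 137.0], 0.65)]
side case_top [([344.0, 201.0], 0.81)]
top wrench_mid [([277.0, 176.0], 0.79), ([223.0, 318.0], 0.66)]
top wrench_bar [([222.0, 316.0], 0.82), ([276.0, 172.0], 0.71)]
top wrench_mouth [([224.0, 314.0], 0.96), ([280.0, 172.0], 0.71)]
top bolt_seat []
top pivot_mouth [([470.0, 159.0], 0.73), ([221.0, 174.0], 0.27)]
top jar_floor [([215.0, 214.0], 0.87), ([117.0, 231.0], 0.59)]
top case_top [([273.0, 146.0], 0.64)]
```

View pics/side0.png

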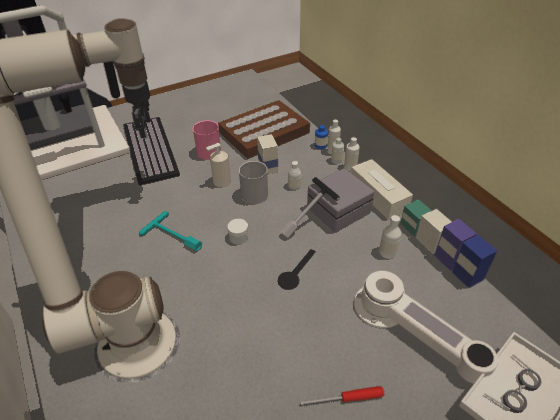

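View pics/top0.png

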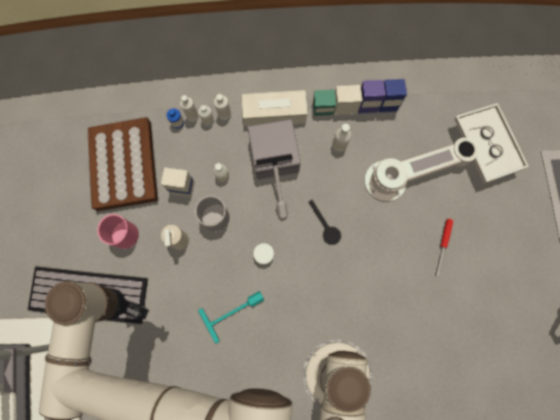

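The side view shows the steel wrench with its socket at about (290,230) and crossbar at about (325,188). The steel jar is at (254,182) and the pivot well at (383,287). In the top view the wrench runs from (282,213) to about (275,165), the jar is at (211,212) and the well at (393,175).

```bash
python3 - <<'E'
import cv2,numpy as np
S=cv2.imread("pics/side0.png");T=cv2.imread("pics/top0.png")
def c(im,x,y,w,h): return cv2.resize(im[y:y+h,x:x+w],(400,300),interpolation=cv2.INTER_CUBIC)
m=np.vstack([np.hstack([c(S,270,165,100,75),c(T,240,140,100,75)]),np.hstack([c(S,345,260,80,60),c(T,355,145,80,60)])])
cv2.imwrite("pics/m1.png",m)
E
cat > h.py <<'E'
import numpy as np,cv2
from bench import arm
from scipy.spatial.transform import Rotation as Ro
from scipy.optimize import least_squares
C={n:{k:np.array(v,float) for k,v in arm.calibration(n).items()} for n in("side","top")}
def proj(n,X):
    c=C[n];return cv2.projectPoints(np.atleast_2d(np.array(X,float)),cv2.Rodrigues(c["R"])[0],c["t"],c["intrinsics"],c["dist_coeffs"])[0][:,0]
def ray(n,uv):
    c=C[n];p=cv2.undistortPoints(np.array([[uv]],float),c["intrinsics"],c["dist_coeffs"])[0,0]
    return -c["R"].T@c["t"], c["R"].T@np.array([*p,1])
def onz(n,uv,z):
    o,d=ray(n,uv);return o+d*(z-o[2])/d[2]
def tri(a,b):
    A=[];B=[]
    for n,uv in(("side",a),("top",b)):
        o,d=ray(n,uv);d=d/np.linalg.norm(d);P=np.eye(3)-np.outer(d,d);A.append(P);B.append(P@o)
    return np.linalg.lstsq(np.vstack(A),np.hstack(B),rcond=None)[0]
E
```

```text
(no output)
```

View pics/m1.png

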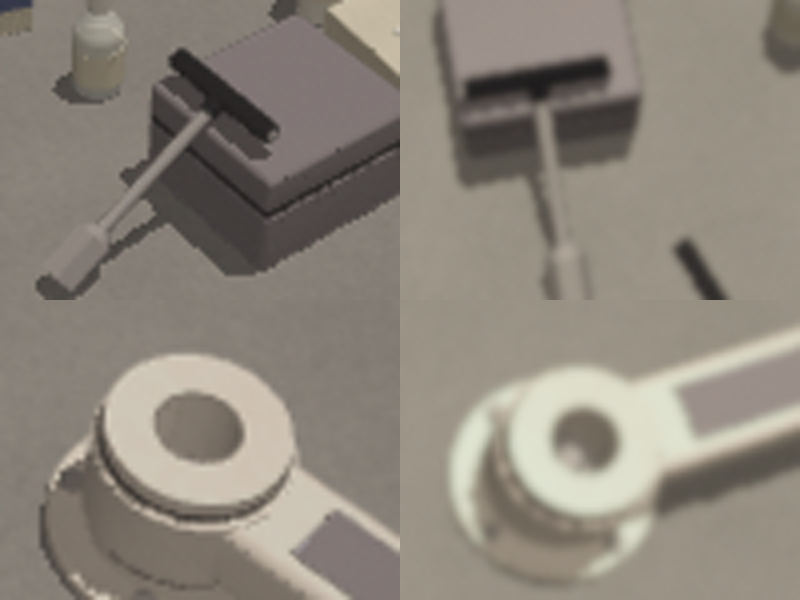

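The mosaic resolves the wrench. In the side view the bar ends are at (313.8,178.8) and (338,198.3), and the socket end is at (284,234). In the top view the bar ends are at (256.8,161.3) and (292,157). The bolt's hexagon can't be read at this resolution, so I'll find its yaw by feel.

```bash
python3 - <<'E'
from h import *
obs={"side":[(313.75,178.75),(338,198.25),(294.3,223.2),(284,234.5)],"top":[(256.8,161.8),(292,157.6),(281.2,203.7),(282.3,217)]}
for a,b in zip(obs["side"],obs["top"]): print(np.round(tri(a,b),1))
def pts(p):
    x,y,yaw,el=p; d=np.array([np.cos(yaw)*np.cos(el),np.sin(yaw)*np.cos(el),np.sin(el)]); yv=np.array([-np.sin(yaw),np.cos(yaw),0])
    m=np.array([x,y,15.5*np.cos(el)]);b=m+195*d
    return [b+60*yv,b-60*yv,m+45*d,m]
def f(p):
    P=pts(p);return np.concatenate([(proj(n,P)-obs[n]).ravel() for n in obs])
r=least_squares(f,[500,0,0,.6],x_scale=[10,10,.1,.1],loss="soft_l1");p=r.x
print("wrench mouth,yaw,el",np.round(p,3),"res",np.round(r.fun.reshape(2,4,2) if r.fun.size==16 else 0,1).tolist())
P=pts(p);m=P[3];d=(P[2]-m)/45;print("mid",m+95*d,"bar",m+195*d)
# circles: pivot top outline ellipse centres
print("pivot mouth side", onz("side",(345+199/5,260+127/5),95), "top",onz("top",(355+(585-400)/5,145+(440-300)/5),95), tri((345+199/5,260+127/5),(392,173)))
for n,uv in(("side",(254,171)),("top",(209.5,208))): print("jar rim",n,onz(n,uv,115))
for n in C: print(n,"cam",-C[n]["R"].T@C[n]["t"])
s=arm.read_state();print(Ro.from_quat(s["ee_rot"]).as_matrix().round(3))
import cv2
S=cv2.imread("pics/side0.png");T=cv2.imread("pics/top0.png")
for n,I in(("side",S),("top",T)):
    q=proj(n,P)
    for uv in q: cv2.circle(I,tuple(int(round(v)) for v in uv),1,(0,0,255),-1)
def c(im,x,y,w,h): return cv2.resize(im[y:y+h,x:x+w],(400,300),interpolation=cv2.INTER_CUBIC)
cv2.imwrite("pics/m2.png",np.vstack([np.hstack([c(S,270,165,100,75),c(T,240,145,100,75)]),np.hstack([c(S,214,140,80,60),c(T,175,180,80,60)])]))
E
```

```text
[675.6 209.6 122.3]
[687.3  96.1 119.4]
[558.4 139.7  37.8]
[520.1 138.7   7. ]
wrench mouth,yaw,el [5.19584e+02 1.36771e+02 9.90000e-02 5.86000e-01] res [[[0.4, -0.5], [0.3, 0.3], [-0.6, 0.0], [0.1, -0.8]], [[-1.1, 1.4], [1.0, -0.4], [-0.2, 0.4], [0.6, -0.3]]]
mid [598.34853362 144.58051238  65.4512853 ] bar [681.25856676 152.80112237 120.75361776]
pivot mouth side [ 617.50750732 -226.77650693   95.        ] top [ 622.01293527 -224.36551359   95.        ] [ 621.63829045 -224.88954298   91.06331485]
jar rim side [527.56114969 349.38866285 115.        ]
jar rim top [541.05989572 363.53798457 115.        ]
side cam [  13.08740229 -755.58140342 1095.92518443]
top cam [ 239.24758011  157.32905087 1344.79505962]
[[-0.91  -0.    -0.415]
 [ 0.415  0.    -0.91 ]
 [ 0.    -1.    -0.   ]]
```

View pics/m2.png

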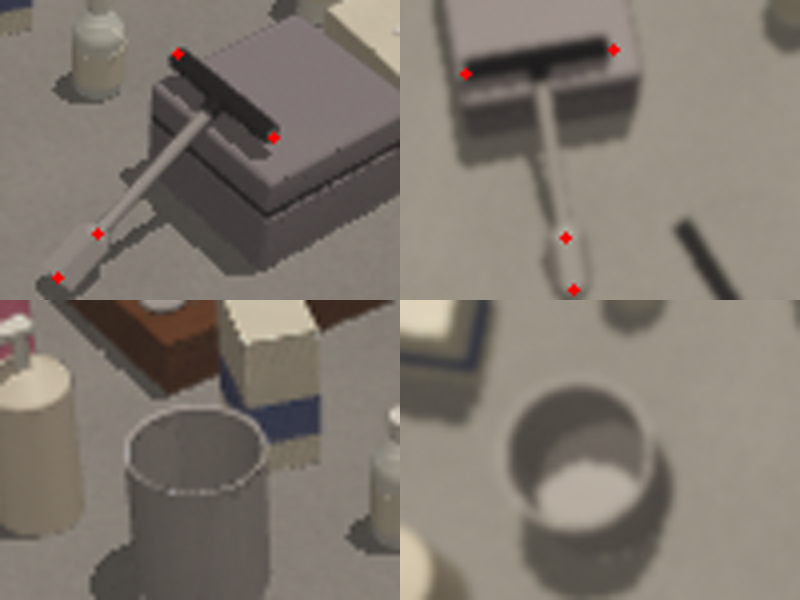

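```bash
python3 -m creep '[{"delta_pos":[-34.6,0,17.5],"rot":[0,0,0],"jaw":85},{"delta_pos":[-34.6,0,17.5],"rot":[0,0,0],"jaw":85},{"delta_pos":[-34.6,0,17.5],"rot":[0,0,0],"jaw":85},{"delta_pos":[-34.6,0,17.5],"rot":[0,0,0],"jaw":85},{"delta_pos":[-34.6,0,17.5],"rot":[0,0,0],"jaw":85},{"delta_pos":[-34.6,0,17.5],"rot":[0,0,0],"jaw":85},{"delta_pos":[-34.6,0,17.5],"rot":[0,0,0],"jaw":85},{"delta_pos":[-34.6,0,17.5],"rot":[0,0,0],"jaw":85},{"delta_pos":[-34.6,0,17.5],"rot":[0,0,0],"jaw":85},{"delta_pos":[-34.6,0,17.5],"rot":[0,0,0],"jaw":85}]'
python3 -m creep '[{"delta_pos":[-34.6,0,17.5],"rot":[0,0,0],"jaw":85},{"delta_pos":[-34.6,0,17.5],"rot":[0,0,0],"jaw":85},{"delta_pos":[-34.6,0,17.5],"rot":[0,0,0],"jaw":85},{"delta_pos":[-34.6,0,17.5],"rot":[0,0,0],"jaw":85},{"delta_pos":[0,0,0],"rot":[0,-0.1054,0],"jaw":85},{"delta_pos":[0,0,0],"rot":[0,-0.1054,0],"jaw":85},{"delta_pos":[0,0,0],"rot":[0,-0.1054,0],"jaw":85},{"delta_pos":[0,0,0],"rot":[0,-0.1054,0],"jaw":85},{"delta_pos":[0,0,0],"rot":[0,-0.1054,0],"jaw":85},{"delta_pos":[0,0,0],"rot":[0,0,0],"jaw":85}]'
python3 - <<'E'
from h import *
s=arm.read_state();print(s["joints"],s["clock"]);M=Ro.from_quat(s["ee_rot"]).as_matrix();print(M.round(3));print("to grasp",M.T@(np.array([598.3,144.6,46.5])-s["position"]))
E
```

```text
clock: 1.63
position: [502.4, 264.3, 231.7]
ee_rot: [0.15, 0.691, -0.691, -0.15]
contact_force: [0.4, 0.3, 0.3]
gripper_width: 85.3
clock: 2.47
position: [598.4, 144.7, 231.3]
ee_rot: [-0.036, 0.706, -0.706, 0.036]
contact_force: [0.1, -0.7, -0.3]
gripper_width: 85.0
[ 4.99744407e-01  3.68814870e-01 -1.63632886e-02  5.42915717e-06
 -1.18555760e+00  1.17174328e+00] 2.4667
[[-0.995  0.     0.101]
 [-0.101  0.    -0.995]
 [-0.    -1.    -0.   ]]
to grasp [1.46479508e-01 1.84833750e+02 4.82097217e-02]
```

```bash
python3 -m creep '[{"delta_pos":[0,35,0],"rot":[0,0,0],"jaw":85},{"delta_pos":[0,35,0],"rot":[0,0,0],"jaw":85},{"delta_pos":[0,35,0],"rot":[0,0,0],"jaw":85},{"delta_pos":[0,35,0],"rot":[0,0,0],"jaw":85},{"delta_pos":[0,30,0],"rot":[0,0,0],"jaw":85},{"delta_pos":[0,15,0],"rot":[0,0,0],"jaw":85},{"delta_pos":[0,0,0],"rot":[0,0,0],"jaw":40},{"delta_pos":[0,0,0],"rot":[0,0,0],"jaw":40},{"delta_pos":[0,0,0],"rot":[0,0,0],"jaw":30},{"delta_pos":[0,0,0],"rot":[0,0,0],"jaw":25}]'
python3 - <<'E'
from h import *
for n in C: cv2.imwrite(f"pics/g_{n}.png",arm.get_image(n)[:,:,::-1])
S=cv2.imread("pics/g_side.png");T=cv2.imread("pics/g_top.png")
def c(im,x,y,w,h): return cv2.resize(im[y:y+h,x:x+w],(400,300),interpolation=cv2.INTER_CUBIC)
cv2.imwrite("pics/m3.png",np.hstack([c(S,260,165,100,75),c(T,240,145,100,75)]))
print(arm.read_state())
E
```

```text
clock: 3.3
position: [599.7, 145.4, 48.4]
ee_rot: [-0.034, 0.707, -0.706, 0.036]
contact_force: [-0.8, 0.4, -0.2]
gripper_width: 38.5
{'clock': 3.4, 'joints': array([ 5.00003108e-01,  5.48966033e-01, -2.31276082e-01,  1.72751423e-04,
       -7.87188599e-01,  1.16957968e+00]), 'joint_vel': array([-0.00137015,  0.00336578, -0.00866218, -0.00143377,  0.00103209,
        0.00117655]), 'joint_efforts': array([ 7.15089933e-03, -4.25156879e+01,  1.44264024e+01,  3.20822217e+00,
        6.02828703e-03, -3.19150153e-03]), 'position': array([599.30051272, 145.26883266,  48.10159774]), 'ee_rot': array([-0.033865  ,  0.70672049, -0.70576205,  0.03604505]), 'contact_force': array([ 0.51127181,  0.33573762, -0.22406021]), 'wrist_torque': array([ 0.01618038, -0.04678071, -0.03541742]), 'gripper_width': 25.253377646522146}
```

View pics/m3.png

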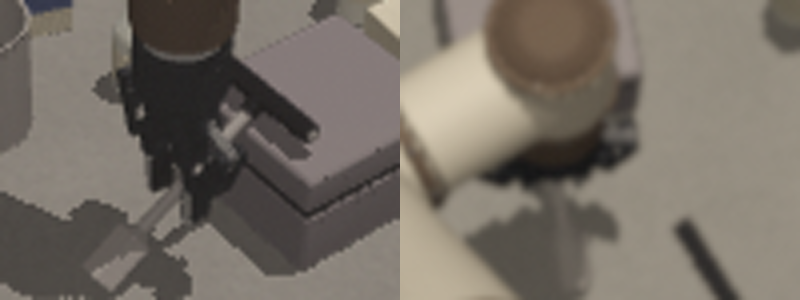

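The fingers straddle the shaft at mid-length, at about crop (190,190) in the side view. Next I close and lift.

```bash
python3 -m creep '[{"delta_pos":[0,0,0],"rot":[0,0,0],"jaw":0},{"delta_pos":[0,0,0],"rot":[0,0,0],"jaw":0},{"delta_pos":[0,0,0],"rot":[0,0,0],"jaw":0},{"delta_pos":[0,0,0],"rot":[0,0,0],"jaw":0},{"delta_pos":[0,-5,0],"rot":[0,0,0],"jaw":0},{"delta_pos":[0,-15,0],"rot":[0,0,0],"jaw":0},{"delta_pos":[0,-30,0],"rot":[0,0,0],"jaw":0},{"delta_pos":[0,-35,0],"rot":[0,0,0],"jaw":0},{"delta_pos":[0,-35,0],"rot":[0,0,0],"jaw":0},{"delta_pos":[0,-35,0],"rot":[0,0,0],"jaw":0}]'
python3 - <<'E'
from h import *
for n in C: cv2.imwrite(f"pics/l_{n}.png",arm.get_image(n)[:,:,::-1])
for n in C: print(n,[(np.round(d["location"]).tolist(),round(d["p"],2)) for t in("wrench_mouth","wrench_bar") for d in arm.find_in(n,t)])
s=arm.read_state();print(s)
E
```

```text
clock: 4.23
position: [597.0, 144.6, 201.1]
ee_rot: [0.036, -0.706, 0.706, -0.033]
contact_force: [1.0, 0.7, -4.3]
gripper_width: 10.6
side [([299.0, 180.0], 0.87), ([166.0, 232.0], 0.56), ([165.0, 230.0], 0.88), ([298.0, 182.0], 0.85)]
top [([281.0, 192.0], 0.61), ([223.0, 316.0], 0.59), ([222.0, 316.0], 0.74), ([279.0, 195.0], 0.65)]
{'clock': 4.5333, 'joints': array([ 0.50002044,  0.39237179, -0.06488961, -0.00172874, -1.11913194,
        1.1699368 ]), 'joint_vel': array([ 0.00089278,  0.01250693, -0.00399141,  0.01089684,  0.00028968,
       -0.00083177]), 'joint_efforts': array([ 2.36975856e-02, -4.26722860e+01,  2.03854108e+01,  4.73722279e+00,
       -4.62378713e-02, -1.20814166e-03]), 'position': array([596.51750513, 144.32957204, 198.40588254]), 'ee_rot': array([ 0.03679673, -0.70588099,  0.70661524, -0.03275564]), 'contact_force': array([ 0.422522  , -0.17823132, -5.72540052]), 'wrist_torque': array([ 0.00447285, -0.06181397, -0.01649461]), 'gripper_width': 9.936828979531185}
```

```bash
python3 -m creep '[{"delta_pos":[1.4,-4,37],"rot":[0,0,0],"jaw":0},{"delta_pos":[1.4,-4,37],"rot":[0,0,0],"jaw":0},{"delta_pos":[1.4,-4,37],"rot":[0,0,0],"jaw":0},{"delta_pos":[1.4,-4,37],"rot":[0,0,0],"jaw":0},{"delta_pos":[1.4,-4,37],"rot":[0,0,0],"jaw":0},{"delta_pos":[1.4,-4,37],"rot":[0,0,0],"jaw":0},{"delta_pos":[1.4,-4,37],"rot":[0,0,0],"jaw":0},{"delta_pos":[1.4,-4,37],"rot":[0,0,0],"jaw":0},{"delta_pos":[1.4,-4,37],"rot":[0,0,0],"jaw":0},{"delta_pos":[1.4,-4,37],"rot":[0,0,0],"jaw":0}]'
python3 -m creep '[{"delta_pos":[0,0,0],"rot":[0,0.106,0],"jaw":0},{"delta_pos":[0,0,0],"rot":[0,0.106,0],"jaw":0},{"delta_pos":[0,0,0],"rot":[0,0.106,0],"jaw":0},{"delta_pos":[0,0,0],"rot":[0,0.106,0],"jaw":0},{"delta_pos":[0,0,0],"rot":[0,0.106,0],"jaw":0},{"delta_pos":[0,0,0],"rot":[0,0.106,0],"jaw":0},{"delta_pos":[0,0,0],"rot":[0,0.106,0],"jaw":0},{"delta_pos":[0,0,0],"rot":[0,0.106,0],"jaw":0},{"delta_pos":[0,0,0],"rot":[0,0.106,0],"jaw":0},{"delta_pos":[0,0,0],"rot":[0,0.106,0],"jaw":0}]'
python3 -m creep '[{"delta_pos":[0,0,0],"rot":[0,0,0.0985],"jaw":0},{"delta_pos":[0,0,0],"rot":[0,0,0.0985],"jaw":0},{"delta_pos":[0,0,0],"rot":[0,0,0.0985],"jaw":0},{"delta_pos":[0,0,0],"rot":[0,0,0.0985],"jaw":0},{"delta_pos":[0,0,0],"rot":[0,0,0.0985],"jaw":0},{"delta_pos":[0,0,0],"rot":[0,0,0.0985],"jaw":0},{"delta_pos":[0,0,0],"rot":[0,0,0.0985],"jaw":0},{"delta_pos":[0,0,0],"rot":[0,0,0.0985],"jaw":0},{"delta_pos":[0,0,0],"rot":[0,0,0.0985],"jaw":0},{"delta_pos":[0,0,0],"rot":[0,0,0.0985],"jaw":0}]'
python3 - <<'E'
from h import *
for n in C: cv2.imwrite(f"pics/v_{n}.png",arm.get_image(n)[:,:,::-1])
s=arm.read_state();print(s["joints"],s["clock"]);M=Ro.from_quat(s["ee_rot"]).as_matrix();print(M.round(3));print("grasp",s["position"]-19*M[:,1],s["contact_force"])
S=cv2.imread("pics/v_side.png");T=cv2.imread("pics/v_top.png")
print(proj("side",[[620,-225,110],[620,-225,305]]),proj("top",[[620,-225,110],[620,-225,305]]))
def c(im,x,y,w,h): return cv2.resize(im[y:y+h,x:x+w],(400,300),interpolation=cv2.INTER_CUBIC)
cv2.imwrite("pics/m4.png",np.hstack([cv2.resize(S[150:350,300:500],(400,400),interpolation=cv2.INTER_CUBIC),cv2.resize(T[80:280,300:500],(400,400),interpolation=cv2.INTER_CUBIC)]))
E
```

```text
clock: 5.37
position: [619.8, -226.2, 238.2]
ee_rot: [-0.037, 0.707, -0.706, 0.033]
contact_force: [1.7, 0.4, -4.1]
gripper_width: 10.3
clock: 6.2
position: [619.9, -224.4, 237.7]
ee_rot: [-0.326, -0.626, 0.627, 0.331]
contact_force: [-0.0, -0.1, -4.2]
gripper_width: 10.3
clock: 7.03
position: [620.9, -235.2, 243.9]
ee_rot: [-0.549, -0.436, 0.711, 0.057]
contact_force: [0.5, -1.2, -3.4]
gripper_width: 10.1
[-0.10699141  0.24668411 -0.73573504  1.57068086 -0.60164921 -0.67357775] 7.1333
[[-0.397  0.394 -0.829]
 [ 0.56  -0.612 -0.559]
 [-0.727 -0.686  0.022]]
grasp [ 612.01650822 -224.4022578   255.08355834] [-1.09344626 -1.90383054 -4.3269727 ]
[[385.95831743 281.0417125 ]
 [398.25109096 229.30434215]] [[393.48258567 172.13618338]
 [411.94197681 150.03428971]]
```

View pics/m4.png

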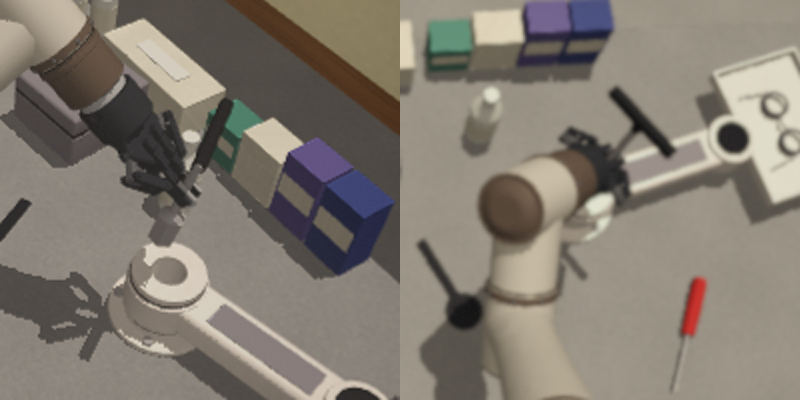

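The wrench hangs in the gripper, still leaning because the tilt was rate-limited. In the side view the bar runs from (414,201.5) to (399,236) with the socket mouth at about (381.5,270). In the top view the bar runs from (407.5,126) to (436,156).

```bash
cat >> h.py <<'E'
G0=Ro.from_quat([-0.033865,0.70672049,-0.70576205,0.03604505]).as_matrix()
dl0=G0.T@np.array([np.cos(.099)*np.cos(.586),np.sin(.099)*np.cos(.586),np.sin(.586)])
def Mt(alpha,dl): # tool rotation with wrench dir dl (tool x,y) vertical, finger azimuth alpha
    th=np.arctan2(-dl[1],-dl[0])  # placeholder angle in tool xy
    h=np.array([np.cos(alpha),np.sin(alpha),0]);u=np.array([0,0,1.]);z=np.cross(u,h)*-1
    a=np.array([dl[0],dl[1]])/np.hypot(dl[0],dl[1])
    # x=a0*u+ b0*h ; y=a1*u+b1*h with (b0,b1) perp a
    b=np.array([-a[1],a[0]])
    M=np.column_stack([a[0]*u+b[0]*h,a[1]*u+b[1]*h,z])
    if np.linalg.det(M)<0 or M[:,1]@h<0: M=np.column_stack([a[0]*u-b[0]*h,a[1]*u-b[1]*h,z])
    return M
E
python3 - <<'E'
from h import *
s=arm.read_state();M=Ro.from_quat(s["ee_rot"]).as_matrix();g=s["position"]-19*M[:,1]
print("dl0",dl0.round(3),"d pred",(M@dl0).round(3))
a=tri((414,201.5),(407.5,126));b=tri((399,236),(436,156));m=(a+b)/2
print("bar ends",a.round(1),b.round(1),np.linalg.norm(a-b)); d=m-g;print("len",np.linalg.norm(d),d/np.linalg.norm(d),"bar pred",g+100*M@dl0)
e=(a-b)/np.linalg.norm(a-b);print("bar in tool",M.T@e, "d in tool",M.T@d/np.linalg.norm(d))
print("mouth pred px",proj("side",[g-95*M@dl0,g+100*M@dl0-M[:,2]*60,g+100*M@dl0+M[:,2]*60]),proj("top",[g-95*M@dl0,g+100*M@dl0-M[:,2]*60,g+100*M@dl0+M[:,2]*60]))
T=Mt(np.radians(-57),dl0);print(T.round(3),np.linalg.det(T));print("rotvec tool",Ro.from_matrix(M.T@T).as_rotvec())
E
```

```text
dl0 [-0.835 -0.55  -0.001] d pred [ 0.115 -0.13   0.985]
bar ends [ 671.5 -205.9  353.6] [ 580.4 -270.1  347.3] 111.61077680749828
len 97.30794632305998 [ 0.14288842 -0.13992586  0.97979776] bar pred [ 623.48247105 -237.44250086  353.5644385 ]
bar in tool [-0.04264693 -0.06855986 -0.99673506] d in tool [-0.84777878 -0.53001227 -0.01892428]
mouth pred px [[379.84606284 267.97264057]
 [413.58793125 201.29241385]
 [399.11959739 234.25109287]] [[394.5565687  173.00431251]
 [406.62314836 125.36159842]
 [437.28363828 158.77658967]]
[[-0.3    0.455 -0.839]
 [ 0.462 -0.7   -0.545]
 [-0.835 -0.55   0.   ]] 1.0
rotvec tool [9.40791610e-05 2.78388909e-02 1.72885997e-01]
```

```bash
python3 -m creep '[{"delta_pos":[0,0,0],"rot":[0,0.007,0.0432],"jaw":0},{"delta_pos":[0,0,0],"rot":[0,0.007,0.0432],"jaw":0},{"delta_pos":[0,0,0],"rot":[0,0.007,0.0432],"jaw":0},{"delta_pos":[0,0,0],"rot":[0,0.007,0.0432],"jaw":0},{"delta_pos":[0,0,0],"rot":[0,0,0],"jaw":0},{"delta_pos":[0,0,0],"rot":[0,0,0],"jaw":0},{"delta_pos":[0,0,0],"rot":[0,0,0],"jaw":0},{"delta_pos":[0,0,0],"rot":[0,0,0],"jaw":0},{"delta_pos":[0,0,0],"rot":[0,0,0],"jaw":0},{"delta_pos":[0,0,0],"rot":[0,0,0],"jaw":0}]'
python3 - <<'E'
from h import *
s=arm.read_state();M=Ro.from_quat(s["ee_rot"]).as_matrix();g=s["position"]-19*M[:,1]
print(s["joints"].round(2),"d",(M@dl0).round(4),"grasp",g.round(1),"move tool to (620,-225.5,215):",(M.T@(np.array([620,-225.5,215])-g)).round(1))
for f,n,c in(("side0","side",(383.8,285.4)),("v_side","side",(383.8,285.4)),("top0","top",(392,173))):
    I=cv2.cvtColor(cv2.imread(f"pics/{f}.png"),cv2.COLOR_BGR2GRAY)
    k=8; x0,y0=int(c[0])-16,int(c[1])-14
    J=cv2.GaussianBlur(cv2.resize(I[y0:y0+28,x0:x0+32],None,fx=k,fy=k,interpolation=cv2.INTER_CUBIC),(0,0),3)
    t,B=cv2.threshold(J,0,255,cv2.THRESH_BINARY_INV+cv2.THRESH_OTSU)
    cs,_=cv2.findContours(B,cv2.RETR_EXTERNAL,cv2.CHAIN_APPROX_NONE)
    p=((c[0]-x0+.5)*k,(c[1]-y0+.5)*k)
    for q in cs:
        if len(q)>40 and cv2.pointPolygonTest(cv2.convexHull(q),p,False)>0:
            e=cv2.fitEllipse(cv2.convexHull(q)); uv=((e[0][0]+.5)/k-.5+x0,(e[0][1]+.5)/k-.5+y0)
            print(f,t,np.round(uv,2),np.round(np.array(e[1])/k,1),onz(n,uv,95).round(1))
E
```

```text
clock: 7.97
position: [622.7, -236.4, 248.1]
ee_rot: [-0.596, -0.386, 0.704, 0.001]
contact_force: [0.3, -0.1, -3.9]
gripper_width: 10.0
[-0.17  0.26 -0.8   1.94 -0.71 -1.01] d [-1.040e-02  9.000e-04  9.999e-01] grasp [ 613.9 -223.   258.5] move tool to (620,-225.5,215): [33.5 28.2 -3.4]
side0 157.0 [384.35 285.06] [14.  18.5] [ 617.2 -225.3   95. ]
v_side 164.0 [374.85 283.89] [30.8 37.3] [ 597.9 -209.7   95. ]
top0 172.0 [391.71 172.46] [12.7 14.2] [ 623.9 -223.6   95. ]
```

```bash
python3 -m creep '[{"delta_pos":[6,5,0],"rot":[0,0,0],"jaw":0},{"delta_pos":[6,5,0],"rot":[0,0,0],"jaw":0},{"delta_pos":[6,5,-1],"rot":[0,0,0],"jaw":0},{"delta_pos":[6,5,-1],"rot":[0,0,0],"jaw":0},{"delta_pos":[6,5,-1],"rot":[0,0,-0.006],"jaw":0},{"delta_pos":[3.5,3,-0.4],"rot":[0,0,-0.005],"jaw":0},{"delta_pos":[0,0,0],"rot":[0,0,0],"jaw":0},{"delta_pos":[0,0,0],"rot":[0,0,0],"jaw":0},{"delta_pos":[0,0,0],"rot":[0,0,0],"jaw":0},{"delta_pos":[0,0,0],"rot":[0,0,0],"jaw":0}]'
python3 - <<'E'
from h import *
for n in C: cv2.imwrite(f"pics/w_{n}.png",arm.get_image(n)[:,:,::-1])
s=arm.read_state();M=Ro.from_quat(s["ee_rot"]).as_matrix();g=s["position"]-19*M[:,1];d=M@dl0
print("d",d.round(4),"grasp",g.round(1),"mouth",(g-95*d).round(1))
for n in C: print(n,proj(n,[g-95*d,g-50*d,g+100*d,[620,-225,95]]).round(1).tolist())
S=cv2.imread("pics/w_side.png");T=cv2.imread("pics/w_top.png")
cv2.imwrite("pics/m5.png",np.hstack([cv2.resize(S[210:310,345:425],(480,600),interpolation=cv2.INTER_CUBIC),cv2.resize(T[130:210,370:420],(320,512),interpolation=cv2.INTER_CUBIC)[:,:].copy() if 0 else cv2.copyMakeBorder(cv2.resize(T[130:210,370:420],(320,512),interpolation=cv2.INTER_CUBIC),0,88,0,0,cv2.BORDER_CONSTANT)]))
E
```

```text
clock: 8.8
position: [628.9, -238.2, 205.6]
ee_rot: [-0.594, -0.389, 0.704, 0.005]
contact_force: [-0.4, -0.2, -4.6]
gripper_width: 10.2
d [-0.0039 -0.0079  1.    ] grasp [ 620.2 -224.9  216.1] mouth [ 620.6 -224.1  121.1]
side [[386.5, 278.1], [389.2, 267.2], [399.2, 226.2], [385.1, 284.6]]
top [[394.1, 170.9], [398.1, 166.3], [413.4, 148.6], [392.3, 173.6]]
```

View pics/m5.png

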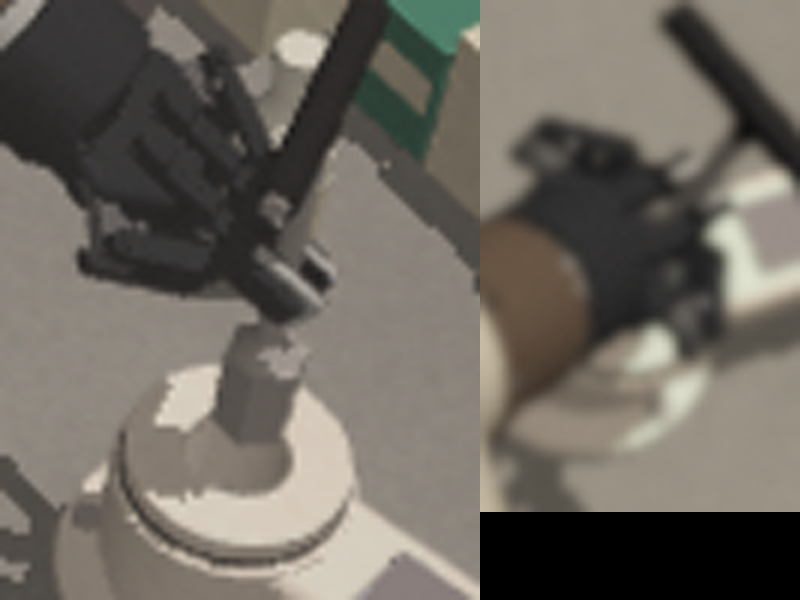

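The side view shows the socket above the well: socket mouth at about (387.5,280), well centre at (384.4,285.4). That is close enough to enter, so I'll lower the wrench slowly and watch the force.

```bash
cat > st.py <<'E'
from h import *
s=arm.read_state();M=Ro.from_quat(s["ee_rot"]).as_matrix();g=s["position"]-19*M[:,1];d=M@dl0
print("t",s["clock"],"mouth",(g-95*d).round(2),"d",d.round(3),"F",s["contact_force"].round(1),"T",s["wrist_torque"].round(2),"j",s["joints"].round(2))
print("world x,y,z in tool:",M.T.round(3).T.tolist(),"az",np.degrees(np.arctan2(M[1,1],M[0,1])).round(1))
E
python3 -m creep '[{"delta_pos":[4.4,2.9,0],"rot":[0,0,0],"jaw":0},{"delta_pos":[4.4,2.9,0],"rot":[0,0,0],"jaw":0},{"delta_pos":[4.4,2.9,0],"rot":[0,0,0],"jaw":0},{"delta_pos":[4.4,2.9,0],"rot":[0,0,0],"jaw":0},{"delta_pos":[4.4,2.9,0],"rot":[0,0,0],"jaw":0},{"delta_pos":[4.4,2.9,0],"rot":[0,0,0],"jaw":0},{"delta_pos":[2.2,1.5,0],"rot":[0,0,0],"jaw":0},{"delta_pos":[0,0,0],"rot":[0,0,0],"jaw":0},{"delta_pos":[0,0,0],"rot":[0,0,0],"jaw":0},{"delta_pos":[0,0,0],"rot":[0,0,0],"jaw":0}]'; python3 st.py
```

```text
clock: 9.73
position: [632.3, -231.5, 177.4]
ee_rot: [-0.592, -0.385, 0.708, 0.014]
contact_force: [-0.1, -2.1, -4.2]
gripper_width: 10.2
t 9.7333 mouth [ 623.04 -217.15   93.13] d [ 0.01  -0.011  1.   ] F [-0.1 -2.1 -4.2] T [ 1.91  1.43 -0.19] j [-0.19  0.38 -0.81  2.05 -0.75 -1.16]
world x,y,z in tool: [[-0.299, 0.437, -0.849], [0.476, -0.702, -0.529], [-0.827, -0.562, 0.002]] az -58.1
```

Joint 4 has hit its range limit (2.05). I'll back up and turn the wrench about the vertical to a more sideways approach.

```bash
python3 -m creep '[{"delta_pos":[-8,-5.4,0],"rot":[0,0,0],"jaw":0},{"delta_pos":[-8,-5.4,0],"rot":[0,0,0],"jaw":0},{"delta_pos":[-8,-5.4,0],"rot":[0,0,0],"jaw":0},{"delta_pos":[0,0,0],"rot":[0.055,0.037,0],"jaw":0},{"delta_pos":[0,0,0],"rot":[0.055,0.037,0],"jaw":0},{"delta_pos":[0,0,0],"rot":[0.055,0.037,0],"jaw":0},{"delta_pos":[0,0,0],"rot":[0.055,0.037,0],"jaw":0},{"delta_pos":[0,0,0],"rot":[0.055,0.037,0],"jaw":0},{"delta_pos":[0,0,0],"rot":[0.055,0.037,0],"jaw":0},{"delta_pos":[0,0,0],"rot":[0,0,0],"jaw":0}]'; python3 st.py; python3 - <<'E'
from h import *
s=arm.read_state();M=Ro.from_quat(s["ee_rot"]).as_matrix();T=Mt(np.radians(-80),dl0)
print("rot to target",Ro.from_matrix(M.T@T).as_rotvec().round(4)); tcp=np.array([619.7,-224.7,118+95])+19*T[:,1]
print("shift",(M.T@(tcp-s["position"])).round(1))
for n in C: cv2.imwrite(f"pics/x_{n}.png",arm.get_image(n)[:,:,::-1])
S=cv2.imread("pics/x_side.png");T=cv2.imread("pics/x_top.png")
g=s["position"]-19*M[:,1];d=M@dl0
for n in C: print(n,proj(n,[g-95*d,g+100*d-60*M[:,2],g+100*d+60*M[:,2],[620,-225,95]]).round(1).tolist())
cv2.imwrite("pics/m6.png",np.hstack([cv2.resize(S[190:310,345:425],(400,600),interpolation=cv2.INTER_CUBIC),cv2.resize(T[100:220,370:450],(400,600),interpolation=cv2.INTER_CUBIC)]))
E
```

```text
clock: 10.57
position: [635.1, -229.4, 206.4]
ee_rot: [-0.657, -0.262, 0.691, 0.153]
contact_force: [-0.3, 1.2, -3.9]
gripper_width: 10.2
t 10.5667 mouth [ 632.26 -212.58  122.08] d [ 0.004 -0.013  1.   ] F [-0.3  1.2 -3.9] T [2.61 0.26 0.14] j [ 0.09  0.46 -0.59  1.3  -1.03 -0.96]
world x,y,z in tool: [[-0.091, 0.132, -0.987], [0.555, -0.817, -0.161], [-0.827, -0.562, 0.001]] az -80.8
rot to target [-0.0114 -0.0066  0.0139]
shift [-1.7  9.4 14.3]
side [[387.3, 273.1], [417.4, 209.8], [383.2, 232.9], [385.1, 284.6]]
top [[390.1, 167.5], [402.5, 124.4], [415.8, 164.5], [392.3, 173.6]]
```

View pics/m6.png

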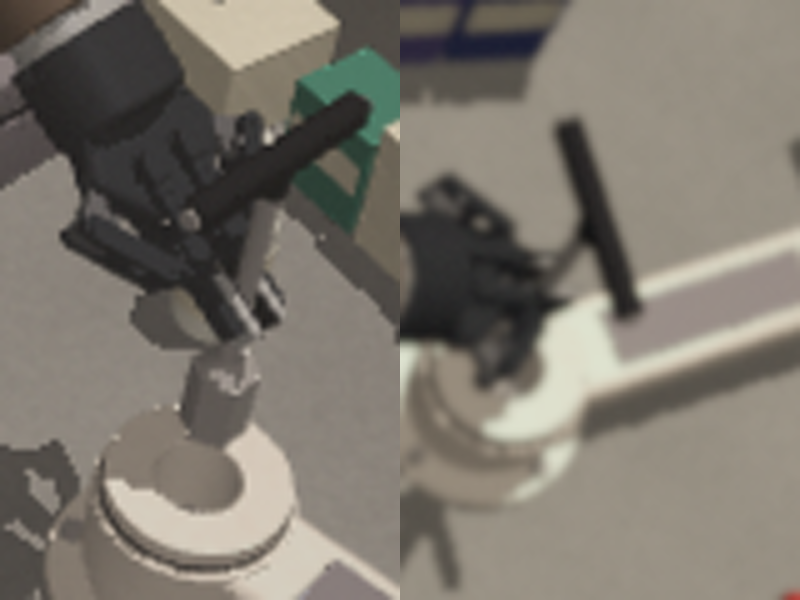

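The side view shows the socket tip at about (388.6,274) and the well centre at (384.4,285.4). I'll re-centre, then enter the well.

```bash
python3 -m creep '[{"delta_pos":[-0.2,2,3.8],"rot":[-0.003,-0.002,0.0035],"jaw":0},{"delta_pos":[-0.2,2,3.8],"rot":[-0.003,-0.002,0.0035],"jaw":0},{"delta_pos":[-0.2,2,3.8],"rot":[-0.003,-0.002,0.0035],"jaw":0},{"delta_pos":[-0.2,2,3.8],"rot":[-0.003,-0.002,0.0035],"jaw":0},{"delta_pos":[0,0,0],"rot":[0,0,0],"jaw":0},{"delta_pos":[3.3,2.2,0],"rot":[0,0,0],"jaw":0},{"delta_pos":[3.3,2.2,0],"rot":[0,0,0],"jaw":0},{"delta_pos":[3.3,2.2,0],"rot":[0,0,0],"jaw":0},{"delta_pos":[0,0,0],"rot":[0,0,0],"jaw":0},{"delta_pos":[0,0,0],"rot":[0,0,0],"jaw":0}]'; python3 st.py
python3 -m creep '[{"delta_pos":[3.3,2.2,0],"rot":[0,0,0],"jaw":0},{"delta_pos":[3.3,2.2,0],"rot":[0,0,0],"jaw":0},{"delta_pos":[3.3,2.2,0],"rot":[0,0,0],"jaw":0},{"delta_pos":[3.3,2.2,0],"rot":[0,0,0],"jaw":0},{"delta_pos":[3.3,2.2,0],"rot":[0,0,0],"jaw":0},{"delta_pos":[0,0,0],"rot":[0,0,0],"jaw":0},{"delta_pos":[0,0,0],"rot":[0,0,0],"jaw":0},{"delta_pos":[0,0,0],"rot":[0,0,0],"jaw":0},{"delta_pos":[0,0,0],"rot":[0,0,0],"jaw":0},{"delta_pos":[0,0,0],"rot":[0,0,0],"jaw":0}]'; python3 st.py
```

```text
clock: 11.5
position: [618.8, -240.9, 190.5]
ee_rot: [-0.656, -0.261, 0.694, 0.143]
contact_force: [0.3, -0.1, -4.0]
gripper_width: 10.2
t 11.5 mouth [ 615.61 -225.44  105.97] d [0.005 0.002 1.   ] F [ 0.3 -0.1 -4. ] T [ 2.56  0.47 -0.02] j [ 0.06  0.46 -0.66  1.39 -1.   -1.03]
world x,y,z in tool: [[-0.099, 0.143, -0.985], [0.54, -0.823, -0.174], [-0.836, -0.549, 0.004]] az -80.1
clock: 12.33
position: [618.7, -241.0, 171.5]
ee_rot: [-0.656, -0.261, 0.694, 0.143]
contact_force: [-0.3, 0.7, -4.9]
gripper_width: 10.1
t 12.3333 mouth [ 615.66 -225.62   86.92] d [0.003 0.002 1.   ] F [-0.3  0.7 -4.9] T [2.67 0.41 0.14] j [ 0.05  0.49 -0.68  1.43 -0.99 -1.08]
world x,y,z in tool: [[-0.098, 0.144, -0.985], [0.54, -0.823, -0.174], [-0.836, -0.549, 0.003]] az -80.1
```

```bash
python3 -m creep '[{"delta_pos":[0.5,-0.7,-1.6],"rot":[0,0,0],"jaw":0},{"delta_pos":[0.5,-0.8,-1.6],"rot":[0,0,0],"jaw":0},{"delta_pos":[3.3,2.2,0],"rot":[0,0,0],"jaw":0},{"delta_pos":[3.3,2.2,0],"rot":[0,0,0],"jaw":0},{"delta_pos":[3.3,2.2,0],"rot":[0,0,0],"jaw":0},{"delta_pos":[3.3,2.2,0],"rot":[0,0,0],"jaw":0},{"delta_pos":[0,0,0],"rot":[0,0,0],"jaw":0},{"delta_pos":[0,0,0],"rot":[0,0,0],"jaw":0},{"delta_pos":[0,0,0],"rot":[0,0,0],"jaw":0},{"delta_pos":[0,0,0],"rot":[0,0,0],"jaw":0}]'; python3 st.py
python3 - <<'E'
from h import *
for n in C: cv2.imwrite(f"pics/y_{n}.png",arm.get_image(n)[:,:,::-1])
S=cv2.imread("pics/y_side.png");T=cv2.imread("pics/y_top.png")
cv2.imwrite("pics/m7.png",np.hstack([cv2.resize(S[250:310,355:415],(500,500),interpolation=cv2.INTER_CUBIC),cv2.resize(T[100:200,370:430],(300,500),interpolation=cv2.INTER_CUBIC)]))
E
```

```text
clock: 13.17
position: [621.6, -238.9, 155.6]
ee_rot: [-0.656, -0.261, 0.694, 0.143]
contact_force: [0.4, 0.1, -3.8]
gripper_width: 10.1
t 13.1667 mouth [ 618.54 -223.42   70.99] d [0.003 0.002 1.   ] F [ 0.4  0.1 -3.8] T [ 2.59  0.44 -0.01] j [ 0.04  0.51 -0.68  1.45 -0.99 -1.12]
world x,y,z in tool: [[-0.098, 0.144, -0.985], [0.54, -0.823, -0.174], [-0.836, -0.549, 0.003]] az -80.1
```

View pics/m7.png

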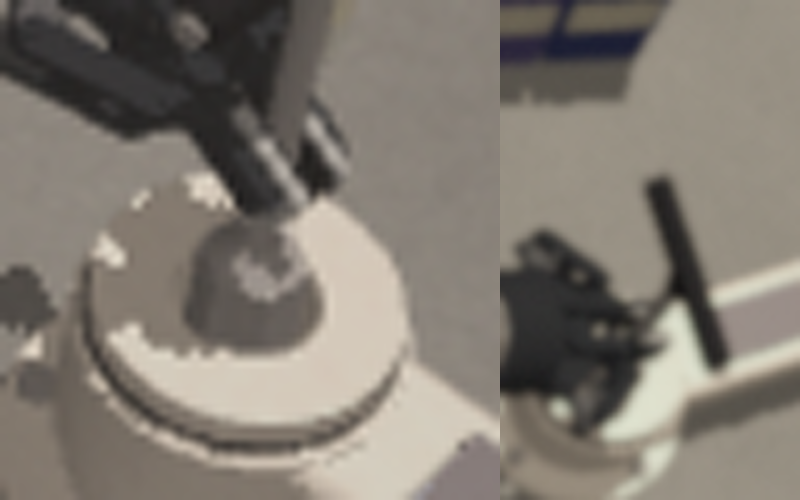

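The socket is inside the well and looks centred in the side view: socket at about (384.9,285), well at (385.2,285). I'll lower it onto the bolt by feel.

```bash
python3 -m creep '[{"delta_pos":[2.5,1.65,0],"rot":[0,0,0],"jaw":0},{"delta_pos":[2.5,1.65,0],"rot":[0,0,0],"jaw":0},{"delta_pos":[2.5,1.65,0],"rot":[0,0,0],"jaw":0},{"delta_pos":[2.5,1.65,0],"rot":[0,0,0],"jaw":0},{"delta_pos":[1.7,1.1,0],"rot":[0,0,0],"jaw":0},{"delta_pos":[0,0,0],"rot":[0,0,0],"jaw":0},{"delta_pos":[0,0,0],"rot":[0,0,0],"jaw":0},{"delta_pos":[0,0,0],"rot":[0,0,0],"jaw":0},{"delta_pos":[0,0,0],"rot":[0,0,0],"jaw":0},{"delta_pos":[0,0,0],"rot":[0,0,0],"jaw":0}]'; python3 st.py
python3 -m creep '[{"delta_pos":[0.83,0.55,0],"rot":[0,0,0],"jaw":0},{"delta_pos":[0.83,0.55,0],"rot":[0,0,0],"jaw":0},{"delta_pos":[0.83,0.55,0],"rot":[0,0,0],"jaw":0},{"delta_pos":[0.83,0.55,0],"rot":[0,0,0],"jaw":0},{"delta_pos":[0,0,0],"rot":[0,0,0],"jaw":0},{"delta_pos":[0,0,0],"rot":[0,0,0],"jaw":0},{"delta_pos":[0,0,0],"rot":[0,0,0],"jaw":0},{"delta_pos":[0,0,0],"rot":[0,0,0],"jaw":0},{"delta_pos":[0,0,0],"rot":[0,0,0],"jaw":0},{"delta_pos":[0,0,0],"rot":[0,0,0],"jaw":0}]'; python3 st.py
```

```text
clock: 14.1
position: [621.5, -238.8, 141.6]
ee_rot: [-0.656, -0.261, 0.694, 0.143]
contact_force: [-0.7, -0.3, -3.9]
gripper_width: 10.0
t 14.1 mouth [ 618.48 -223.39   56.99] d [0.003 0.002 1.   ] F [-0.7 -0.3 -3.9] T [2.62 0.46 0.01] j [ 0.04  0.53 -0.69  1.47 -0.98 -1.15]
world x,y,z in tool: [[-0.098, 0.144, -0.985], [0.54, -0.823, -0.174], [-0.836, -0.549, 0.003]] az -80.1
clock: 14.93
position: [621.5, -238.8, 137.4]
ee_rot: [-0.656, -0.261, 0.694, 0.143]
contact_force: [0.1, 1.2, -3.8]
gripper_width: 10.1
t 14.9333 mouth [ 618.38 -223.4    52.83] d [0.004 0.002 1.   ] F [ 0.1  1.2 -3.8] T [2.64 0.38 0.01] j [ 0.04  0.54 -0.7   1.48 -0.98 -1.16]
world x,y,z in tool: [[-0.098, 0.144, -0.985], [0.54, -0.823, -0.174], [-0.836, -0.549, 0.003]] az -80.1
```

```bash
for i in 1; do python3 -m creep '[{"delta_pos":[0.83,0.55,0],"rot":[0,0,0],"jaw":0},{"delta_pos":[0,0,0],"rot":[0,0,0],"jaw":0},{"delta_pos":[0.83,0.55,0],"rot":[0,0,0],"jaw":0},{"delta_pos":[0,0,0],"rot":[0,0,0],"jaw":0},{"delta_pos":[0.83,0.55,0],"rot":[0,0,0],"jaw":0},{"delta_pos":[0,0,0],"rot":[0,0,0],"jaw":0},{"delta_pos":[0,0,0],"rot":[0,0,0],"jaw":0},{"delta_pos":[0,0,0],"rot":[0,0,0],"jaw":0},{"delta_pos":[0,0,0],"rot":[0,0,0],"jaw":0},{"delta_pos":[0,0,0],"rot":[0,0,0],"jaw":0}]'; done; python3 st.py
```

```text
clock: 15.77
position: [621.9, -238.8, 134.9]
ee_rot: [-0.656, -0.261, 0.693, 0.143]
contact_force: [0.9, 0.7, -0.6]
gripper_width: 10.1
t 15.7667 mouth [ 618.88 -223.42   50.37] d [0.003 0.003 1.   ] F [ 0.9  0.7 -0.6] T [ 1.99 -0.18  0.43] j [ 0.03  0.54 -0.7   1.49 -0.98 -1.17]
world x,y,z in tool: [[-0.097, 0.144, -0.985], [0.54, -0.823, -0.174], [-0.836, -0.549, 0.002]] az -80.1
```

```bash
python3 -m creep '[{"delta_pos":[0.2,0.14,-0.94],"rot":[-0.05,-0.033,0],"jaw":0},{"delta_pos":[0,0,0],"rot":[0,0,0],"jaw":0},{"delta_pos":[0.2,0.14,-0.94],"rot":[-0.05,-0.033,0],"jaw":0},{"delta_pos":[0,0,0],"rot":[0,0,0],"jaw":0},{"delta_pos":[0,0,0],"rot":[0,0,0],"jaw":0},{"delta_pos":[0,0,0],"rot":[0,0,0],"jaw":0},{"delta_pos":[0,0,0],"rot":[0,0,0],"jaw":0},{"delta_pos":[0,0,0],"rot":[0,0,0],"jaw":0},{"delta_pos":[0,0,0],"rot":[0,0,0],"jaw":0},{"delta_pos":[0,0,0],"rot":[0,0,0],"jaw":0}]'; python3 st.py
python3 -m creep '[{"delta_pos":[0.6,0.4,0],"rot":[0,0,0],"jaw":0},{"delta_pos":[0.6,0.4,0],"rot":[0,0,0],"jaw":0},{"delta_pos":[0.6,0.4,0],"rot":[0,0,0],"jaw":0},{"delta_pos":[0,0,0],"rot":[0,0,0],"jaw":0},{"delta_pos":[0,0,0],"rot":[0,0,0],"jaw":0},{"delta_pos":[0,0,0],"rot":[0,0,0],"jaw":0},{"delta_pos":[0,0,0],"rot":[0,0,0],"jaw":0},{"delta_pos":[0,0,0],"rot":[0,0,0],"jaw":0},{"delta_pos":[0,0,0],"rot":[0,0,0],"jaw":0},{"delta_pos":[0,0,0],"rot":[0,0,0],"jaw":0}]'; python3 st.py
```

```text
clock: 16.6
position: [623.4, -238.2, 133.4]
ee_rot: [-0.639, -0.3, 0.701, 0.102]
contact_force: [3.7, 0.8, -6.2]
gripper_width: 10.1
t 16.6 mouth [ 618.39 -223.14   48.88] d [0.004 0.002 1.   ] F [ 3.7  0.8 -6.2] T [3.16 0.05 0.83] j [-0.03  0.51 -0.76  1.69 -0.92 -1.21]
world x,y,z in tool: [[-0.163, 0.241, -0.957], [0.526, -0.8, -0.29], [-0.835, -0.55, 0.004]] az -73.3
clock: 17.43
position: [623.8, -238.8, 133.0]
ee_rot: [-0.64, -0.299, 0.701, 0.101]
contact_force: [1.3, 0.5, 5.2]
gripper_width: 9.6
t 17.4333 mouth [ 619.02 -224.     48.43] d [0.002 0.004 1.   ] F [1.3 0.5 5.2] T [ 0.9  -0.33  0.52] j [-0.04  0.51 -0.76  1.69 -0.92 -1.21]
world x,y,z in tool: [[-0.161, 0.242, -0.957], [0.524, -0.801, -0.29], [-0.837, -0.548, 0.002]] az -73.2
```

```bash
python3 -m creep '[{"delta_pos":[0,0,-0.94],"rot":[-0.05,-0.033,0],"jaw":0},{"delta_pos":[0,0,0],"rot":[0,0,0],"jaw":0},{"delta_pos":[0,0,0],"rot":[0,0,0],"jaw":0},{"delta_pos":[0.3,0.2,-0.94],"rot":[-0.05,-0.033,0],"jaw":0},{"delta_pos":[0,0,0],"rot":[0,0,0],"jaw":0},{"delta_pos":[0,0,0],"rot":[0,0,0],"jaw":0},{"delta_pos":[0.6,0.4,0],"rot":[0,0,0],"jaw":0},{"delta_pos":[0.6,0.4,0],"rot":[0,0,0],"jaw":0},{"delta_pos":[0,0,0],"rot":[0,0,0],"jaw":0},{"delta_pos":[0,0,0],"rot":[0,0,0],"jaw":0}]'; python3 st.py
```

```text
clock: 18.27
position: [625.9, -238.5, 132.0]
ee_rot: [-0.621, -0.336, 0.705, 0.058]
contact_force: [0.3, 2.7, 9.6]
gripper_width: 9.9
t 18.2667 mouth [ 619.45 -224.45   47.41] d [0.001 0.006 1.   ] F [0.3 2.7 9.6] T [ 0.24 -0.22  0.03] j [-0.12  0.49 -0.81  1.92 -0.87 -1.26]
world x,y,z in tool: [[-0.221, 0.335, -0.916], [0.499, -0.768, -0.401], [-0.838, -0.546, 0.002]] az -66.4
```

```bash
python3 -m creep '[{"delta_pos":[-0.5,0.8,-0.4],"rot":[0,0,0],"jaw":0},{"delta_pos":[0,0,0],"rot":[0,0,0],"jaw":0},{"delta_pos":[0.5,0.33,0.4],"rot":[0.025,0.0165,0],"jaw":0},{"delta_pos":[0,0,0],"rot":[0,0,0],"jaw":0},{"delta_pos":[0.5,0.33,0.4],"rot":[0.025,0.0165,0],"jaw":0},{"delta_pos":[0,0,0],"rot":[0,0,0],"jaw":0},{"delta_pos":[0.5,0.33,0],"rot":[0,0,0],"jaw":0},{"delta_pos":[0,0,0],"rot":[0,0,0],"jaw":0},{"delta_pos":[0,0,0],"rot":[0,0,0],"jaw":0},{"delta_pos":[0,0,0],"rot":[0,0,0],"jaw":0}]'; python3 st.py
```

```text
clock: 19.1
position: [626.4, -239.4, 131.7]
ee_rot: [-0.632, -0.316, 0.703, 0.078]
contact_force: [-1.3, 3.6, 12.5]
gripper_width: 9.9
t 19.1 mouth [ 620.95 -225.24   47.08] d [-0.001  0.008  1.   ] F [-1.3  3.6 12.5] T [-0.34 -0.12 -0.  ] j [-0.08  0.5  -0.79  1.81 -0.9  -1.24]
world x,y,z in tool: [[-0.189, 0.29, -0.938], [0.51, -0.788, -0.346], [-0.839, -0.544, 0.001]] az -69.8
```

```bash
python3 - <<'E'
from h import *
for n in C: cv2.imwrite(f"pics/z_{n}.png",arm.get_image(n)[:,:,::-1])
s=arm.read_state();M=Ro.from_quat(s["ee_rot"]).as_matrix();g=s["position"]-19*M[:,1];d=M@dl0
for n in C:
    print(n,proj(n,[g+100*d-60*M[:,2],g+100*d+60*M[:,2]]).round(1).tolist(), "seated",proj(n,[[620,-225,235]]).round(1),"on top",proj(n,[[620,-225,250]]).round(1))
S=cv2.imread("pics/z_side.png");T=cv2.imread("pics/z_top.png")
cv2.imwrite("pics/m8.png",np.hstack([cv2.resize(S[210:310,355:435],(400,500),interpolation=cv2.INTER_CUBIC),cv2.resize(T[110:210,370:450],(400,500),interpolation=cv2.INTER_CUBIC)]))
E
```

```text
side [[406.2, 233.1], [380.8, 261.5]] seated [[393.5 249.3]] on top [[394.5 245.2]]
top [[395.2, 140.0], [414.7, 175.8]] seated [[404.7 158.8]] on top [[406.2 157. ]]
```

View pics/m8.png

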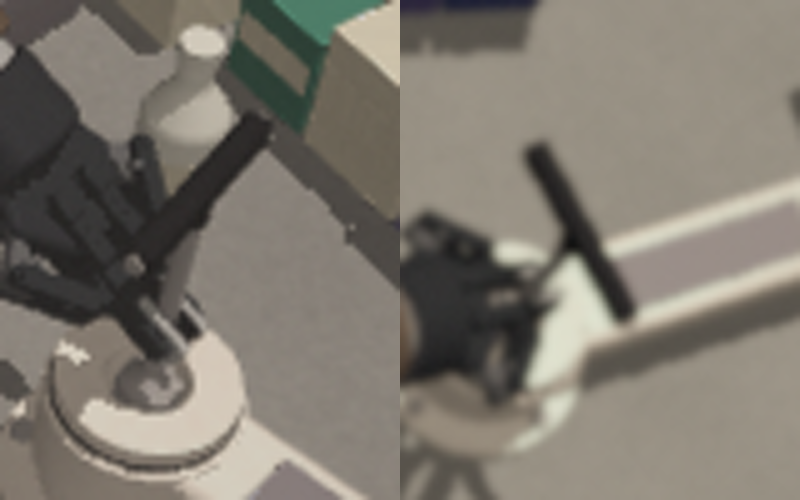

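The picture shows the wrench upright in the well. In the side view the bar midpoint is at (394,248.3), against about (393.5,249.3) expected if seated, so it is nearly down and leaning about 2°. I'll relieve the sideways stress, then wiggle and press.

```bash
python3 -m creep '[{"delta_pos":[0.3,-0.7,0.6],"rot":[0,0,0],"jaw":0},{"delta_pos":[0,0,0],"rot":[0,0,0],"jaw":0},{"delta_pos":[0.2,0.1,0.5],"rot":[0.03,0.0198,0],"jaw":0},{"delta_pos":[0,0,0],"rot":[0,0,0],"jaw":0},{"delta_pos":[0.2,0.1,0.5],"rot":[0.03,0.0198,0],"jaw":0},{"delta_pos":[0,0,0],"rot":[0,0,0],"jaw":0},{"delta_pos":[0.2,0.1,0.5],"rot":[0.03,0.0198,0],"jaw":0},{"delta_pos":[0,0,0],"rot":[0,0,0],"jaw":0},{"delta_pos":[0,0,0],"rot":[0,0,0],"jaw":0},{"delta_pos":[0,0,0],"rot":[0,0,0],"jaw":0}]'; python3 st.py
```

```text
clock: 20.03
position: [623.2, -238.4, 127.3]
ee_rot: [-0.646, -0.285, 0.698, 0.118]
contact_force: [3.9, 2.0, 2.3]
gripper_width: 10.1
t 20.0333 mouth [ 618.94 -223.18   42.7 ] d [0.004 0.002 1.   ] F [3.9 2.  2.3] T [ 1.32 -0.65  0.82] j [-0.01  0.53 -0.74  1.62 -0.94 -1.21]
world x,y,z in tool: [[-0.138, 0.203, -0.969], [0.532, -0.81, -0.245], [-0.835, -0.55, 0.004]] az -75.9
```

It dropped in. I'll press gently to the seat.

```bash
python3 -m creep '[{"delta_pos":[0.83,0.55,0],"rot":[0,0,0],"jaw":0},{"delta_pos":[0,0,0],"rot":[0,0,0],"jaw":0},{"delta_pos":[0.83,0.55,0],"rot":[0,0,0],"jaw":0},{"delta_pos":[0,0,0],"rot":[0,0,0],"jaw":0},{"delta_pos":[0.83,0.55,0],"rot":[0,0,0],"jaw":0},{"delta_pos":[0,0,0],"rot":[0,0,0],"jaw":0},{"delta_pos":[0,0,0],"rot":[0,0,0],"jaw":0},{"delta_pos":[0,0,0],"rot":[0,0,0],"jaw":0},{"delta_pos":[0,0,0],"rot":[0,0,0],"jaw":0},{"delta_pos":[0,0,0],"rot":[0,0,0],"jaw":0}]'; python3 st.py
```

```text
clock: 20.87
position: [623.0, -238.9, 125.0]
ee_rot: [-0.646, -0.284, 0.698, 0.118]
contact_force: [3.7, 2.2, 5.3]
gripper_width: 10.1
t 20.8667 mouth [ 618.86 -223.72   40.38] d [0.003 0.002 1.   ] F [3.7 2.2 5.3] T [ 0.95 -0.77  0.93] j [-0.01  0.54 -0.74  1.63 -0.94 -1.22]
world x,y,z in tool: [[-0.136, 0.203, -0.97], [0.532, -0.811, -0.244], [-0.836, -0.549, 0.003]] az -76.0
```

The computed mouth height is 40.4 mm, so the socket is on the washer seat. Now I let go, back out along the fingers, then pitch the tool down.

```bash
python3 -m creep '[{"delta_pos":[0,0,0],"rot":[0,0,0],"jaw":30},{"delta_pos":[0,0,0],"rot":[0,0,0],"jaw":60},{"delta_pos":[0,0,0],"rot":[0,0,0],"jaw":85},{"delta_pos":[0,0,0],"rot":[0,0,0],"jaw":85},{"delta_pos":[0,-10,0],"rot":[0,0,0],"jaw":85},{"delta_pos":[0,-20,0],"rot":[0,0,0],"jaw":85},{"delta_pos":[0,-25,0],"rot":[0,0,0],"jaw":85},{"delta_pos":[0,-25,0],"rot":[0,0,0],"jaw":85},{"delta_pos":[0,-25,0],"rot":[0,0,0],"jaw":85},{"delta_pos":[0,-25,0],"rot":[0,0,0],"jaw":85}]'
python3 -m creep '[{"delta_pos":[-10,0,0],"rot":[0,0,-0.09],"jaw":85},{"delta_pos":[-10,-5,0],"rot":[0,0,-0.09],"jaw":85},{"delta_pos":[-5,-10,0],"rot":[0,0,-0.09],"jaw":85},{"delta_pos":[0,-10,0],"rot":[0,0,-0.09],"jaw":85},{"delta_pos":[0,-10,0],"rot":[0,0,-0.09],"jaw":85},{"delta_pos":[0,-10,0],"rot":[0,0,-0.09],"jaw":85},{"delta_pos":[0,-10,0],"rot":[0,0,-0.09],"jaw":85},{"delta_pos":[0,-10,0],"rot":[0,0,-0.09],"jaw":85},{"delta_pos":[0,-10,0],"rot":[0,0,-0.09],"jaw":85},{"delta_pos":[0,-10,0],"rot":[0,0,-0.09],"jaw":85}]'
python3 st.py; python3 - <<'E'
from h import *
s=arm.read_state();M=Ro.from_quat(s["ee_rot"]).as_matrix()
for n in C: cv2.imwrite(f"pics/r_{n}.png",arm.get_image(n)[:,:,::-1])
print(s["position"]);print([(n,[(np.round(d["location"]).tolist(),round(d["p"],2)) for d in arm.find_in(n,"wrench_bar")]) for n in C])
for n in C: print(proj(n,[[619,-223.5,235]]))
S=cv2.imread("pics/r_side.png");T=cv2.imread("pics/r_top.png")
cv2.imwrite("pics/m9.png",np.hstack([cv2.resize(S[210:310,355:435],(400,500),interpolation=cv2.INTER_CUBIC),cv2.resize(T[110:210,370:450],(400,500),interpolation=cv2.INTER_CUBIC)]))
E
```

```text
clock: 21.7
position: [595.2, -133.1, 195.7]
ee_rot: [-0.645, -0.284, 0.699, 0.119]
contact_force: [0.5, -0.2, -0.1]
gripper_width: 85.1
clock: 22.53
position: [589.9, -107.3, 288.0]
ee_rot: [-0.456, -0.539, 0.577, 0.411]
contact_force: [-0.7, -1.3, -0.5]
gripper_width: 85.1
t 22.5333 mouth [570.96 -33.39 248.18] d [ 0.196 -0.761  0.618] F [-0.7 -1.3 -0.5] T [ 0.04 -0.   -0.09] j [ 0.13  0.29 -0.02  0.09 -1.25  0.09]
world x,y,z in tool: [[-0.245, 0.017, -0.969], [0.966, -0.082, -0.246], [-0.083, -0.997, 0.004]] az -78.2
[ 589.90775707 -107.26457807  287.95656484]
[('side', [([388.0, 259.0], 0.71), ([173.0, 230.0], 0.57)]), ('top', [([226.0, 314.0], 0.78), ([400.0, 167.0], 0.66)])]
[[392.78714733 249.0488559 ]]
[[404.21449646 159.11196272]]
```

View pics/m9.png

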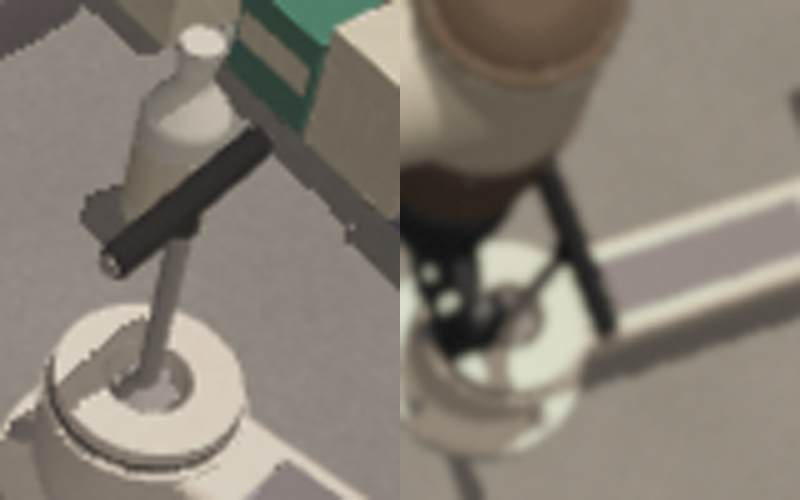

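The wrench stands by itself in the well. In the side view the bar runs from (407.6,237) to (377.2,262.4). Its midpoint (392.4,249.7) agrees with the prediction of (392.8,249.0).

```bash
python3 - <<'E'
from h import *
a=onz("side",(407.6,237),235);b=onz("side",(377.2,262.4),235);c=onz("top",(398.6,142.6),235);e=onz("top",(410.6,175.2),235)
for p,q in((a,b),(c,e)): print(p.round(1),q.round(1),np.linalg.norm(p-q),((p+q)/2).round(1),np.degrees(np.arctan2(*(p-q)[1::-1])))
s=arm.read_state();M=Ro.from_quat(s["ee_rot"]).as_matrix()
yaw=np.radians(14.0) # bar azimuth
b=np.array([np.cos(yaw),np.sin(yaw),0]);T=np.column_stack([-b,[0,0,-1],np.cross(-b,[0,0,-1])]);print(T.round(3),np.linalg.det(T))
print("rotvec",Ro.from_matrix(M.T@T).as_rotvec().round(3)); print("level first: rotvec z", np.arcsin(M[2,0]))
E
```

```text
[ 676.6 -210.5  235. ] [ 560.  -238.1  235. ] 119.79760832625075 [ 618.3 -224.3  235. ] 13.30945527868151
[ 671.1 -214.2  235. ] [ 569.1 -235.2  235. ] 104.11069761987329 [ 620.1 -224.7  235. ] 11.660234558827181
[[-0.97   0.     0.242]
 [-0.242  0.    -0.97 ]
 [-0.    -1.     0.   ]] 1.0
rotvec [-0.074 -1.569 -0.067]
level first: rotvec z -0.08978280077622995
```

```bash
python3 -m creep '[{"delta_pos":[0,0,0],"rot":[0,0,-0.085],"jaw":85},{"delta_pos":[0,0,0],"rot":[0,-0.12,0],"jaw":85},{"delta_pos":[0,0,0],"rot":[0,-0.12,0],"jaw":85},{"delta_pos":[0,0,0],"rot":[0,-0.12,0],"jaw":85},{"delta_pos":[0,0,0],"rot":[0,-0.12,0],"jaw":85},{"delta_pos":[0,0,0],"rot":[0,-0.12,0],"jaw":85},{"delta_pos":[0,0,0],"rot":[0,-0.12,0],"jaw":85},{"delta_pos":[0,0,0],"rot":[0,-0.12,0],"jaw":85},{"delta_pos":[0,0,0],"rot":[0,-0.12,0],"jaw":85},{"delta_pos":[0,0,0],"rot":[0,-0.12,0],"jaw":85}]'
python3 -m creep '[{"delta_pos":[0,0,0],"rot":[0,-0.12,0],"jaw":85},{"delta_pos":[0,0,0],"rot":[0,-0.12,0],"jaw":85},{"delta_pos":[0,0,0],"rot":[0,-0.12,0],"jaw":85},{"delta_pos":[0,0,0],"rot":[0,-0.12,0],"jaw":85},{"delta_pos":[0,0,30],"rot":[0,0,0],"jaw":85},{"delta_pos":[0,0,30],"rot":[0,0,0],"jaw":85},{"delta_pos":[0,0,30],"rot":[0,0,0],"jaw":85},{"delta_pos":[0,0,30],"rot":[0,0,0],"jaw":85},{"delta_pos":[0,0,0],"rot":[0,0,0],"jaw":85},{"delta_pos":[0,0,0],"rot":[0,0,0],"jaw":85}]'
cat > st2.py <<'E'
from h import *
import sys
yaw=np.radians(float(sys.argv[1]));tg=np.array([619.,-224.,float(sys.argv[2])])
s=arm.read_state();M=Ro.from_quat(s["ee_rot"]).as_matrix()
b=np.array([np.cos(yaw),np.sin(yaw),0]);T=np.column_stack([-b,[0,0,-1],np.cross(-b,[0,0,-1])])
print("t",s["clock"],"p",s["position"].round(1),"F",s["contact_force"].round(1),"T",s["wrist_torque"].round(2),"j",s["joints"].round(2),"w",s["gripper_width"])
print("yaw",np.degrees(np.arctan2(-M[1,0],-M[0,0])).round(2),"rot",Ro.from_matrix(M.T@T).as_rotvec().round(4),"shift",(M.T@(tg-s["position"])).round(1))
E
python3 st2.py 13.5 219
```

```text
clock: 23.57
position: [589.0, -107.6, 285.5]
ee_rot: [-0.081, -0.7, 0.705, 0.086]
contact_force: [0.7, -0.1, -0.4]
gripper_width: 84.9
clock: 24.4
position: [617.3, -225.4, 285.4]
ee_rot: [0.086, -0.701, 0.704, -0.08]
contact_force: [1.0, 0.4, 0.1]
gripper_width: 84.9
t 24.4 p [ 617.3 -225.4  285.4] F [1.  0.4 0.1] T [0.05 0.   0.  ] j [-0.1   0.42  0.19  0.01 -1.35  1.91] w 84.93205041523727
yaw 13.41 rot [-0.0031 -0.0015  0.0087] shift [-2.5 66.4 -1.1]
```

```bash
python3 -m creep '[{"delta_pos":[-1.5,15,-0.5],"rot":[-0.003,-0.001,0.009],"jaw":85},{"delta_pos":[-1,20,-0.5],"rot":[0,0,0],"jaw":85},{"delta_pos":[0,20,0],"rot":[0,0,0],"jaw":70},{"delta_pos":[0,11,0],"rot":[0,0,0],"jaw":50},{"delta_pos":[0,0,0],"rot":[0,0,0],"jaw":30},{"delta_pos":[0,0,0],"rot":[0,0,0],"jaw":0},{"delta_pos":[0,0,0],"rot":[0,0,0],"jaw":0},{"delta_pos":[0,0,0],"rot":[0,0,0],"jaw":0},{"delta_pos":[0,0,0],"rot":[0,0,0],"jaw":0},{"delta_pos":[0,0,0],"rot":[0,0,0],"jaw":0}]'; python3 st2.py 13.5 219
```

```text
clock: 25.23
position: [621.7, -223.7, 224.2]
ee_rot: [0.08, -0.702, 0.703, -0.087]
contact_force: [0.4, 0.9, 3.4]
gripper_width: 14.6
t 25.2333 p [ 621.7 -223.7  224.2] F [0.4 0.9 3.4] T [ 0.2  -0.02 -0.11] j [-0.1   0.45  0.09 -0.   -1.2   1.91] w 14.581923530849325
yaw 13.57 rot [-0.0028  0.0013 -0.0086] shift [ 2.8  5.2 -0.3]
```

```bash
python3 -m creep '[{"delta_pos":[0,0,0],"rot":[0,0,0],"jaw":30},{"delta_pos":[0,0,0],"rot":[0,0,0],"jaw":30},{"delta_pos":[1.5,2,0],"rot":[0,0,-0.005],"jaw":30},{"delta_pos":[1.2,2,0],"rot":[0,0,-0.003],"jaw":25},{"delta_pos":[0,1,0],"rot":[0,0,0],"jaw":20},{"delta_pos":[0,0,0],"rot":[0,0,0],"jaw":0},{"delta_pos":[0,0,0],"rot":[0,0,0],"jaw":0},{"delta_pos":[0,0,0],"rot":[0,0,0],"jaw":0},{"delta_pos":[0,0,0],"rot":[0,0,0],"jaw":0},{"delta_pos":[0,0,0],"rot":[0,0,0],"jaw":0}]'; python3 st2.py 13.5 219
```

```text
clock: 26.07
position: [618.0, -224.1, 216.6]
ee_rot: [0.085, -0.702, 0.703, -0.082]
contact_force: [-0.1, -0.6, -3.4]
gripper_width: 14.6
t 26.0667 p [ 618.  -224.1  216.6] F [-0.1 -0.6 -3.4] T [-0.34 -0.05 -0.03] j [-0.1   0.45  0.07  0.   -1.2   1.91] w 14.613731785396727
yaw 13.55 rot [-0.0005  0.0009  0.0035] shift [-1.  -2.4  0.2]
```

```bash
python3 -m creep '[{"delta_pos":[0,0,0],"rot":[0,0.06,0],"jaw":0},{"delta_pos":[0,0,0],"rot":[0,0.09,0],"jaw":0},{"delta_pos":[0,0,0],"rot":[0,0.09,0],"jaw":0},{"delta_pos":[0,0,0],"rot":[0,0.09,0],"jaw":0},{"delta_pos":[0,0,0],"rot":[0,0.09,0],"jaw":0},{"delta_pos":[0,0,0],"rot":[0,0.09,0],"jaw":0},{"delta_pos":[0,0,0],"rot":[0,0.09,0],"jaw":0},{"delta_pos":[0,0,0],"rot":[0,0.09,0],"jaw":0},{"delta_pos":[0,0,0],"rot":[0,0.06,0],"jaw":0},{"delta_pos":[0,0,0],"rot":[0,0,0],"jaw":0}]'; python3 st2.py 13.5 219
```

```text
clock: 26.9
position: [618.3, -223.3, 216.6]
ee_rot: [-0.179, -0.684, 0.684, 0.18]
contact_force: [0.4, 2.0, -4.0]
gripper_width: 15.2
t 26.9 p [ 618.3 -223.3  216.6] F [ 0.4  2.  -4. ] T [ 0.45 -0.24  0.15] j [-0.1   0.45  0.07  0.   -1.2   1.16] w 15.225248845386465
yaw -29.41 rot [-7.000e-04 -7.489e-01  2.600e-03] shift [-1.  -2.4  0.3]
```

```bash
python3 -m creep '[{"delta_pos":[0,0,0],"rot":[0,0.09,0],"jaw":0},{"delta_pos":[0,0,0],"rot":[0,0.09,0],"jaw":0},{"delta_pos":[0,0,0],"rot":[0,0.09,0],"jaw":0},{"delta_pos":[0,0,0],"rot":[0,0.09,0],"jaw":0},{"delta_pos":[0,0,0],"rot":[0,0.09,0],"jaw":0},{"delta_pos":[0,0,0],"rot":[0,0.09,0],"jaw":0},{"delta_pos":[0,0,0],"rot":[0,0.09,0],"jaw":0},{"delta_pos":[0,0,0],"rot":[0,0.09,0],"jaw":0},{"delta_pos":[0,0,0],"rot":[0,0.09,0],"jaw":0},{"delta_pos":[0,0,0],"rot":[0,0.09,0],"jaw":0}]'; python3 st2.py 13.5 219
```

```text
clock: 27.73
position: [619.2, -223.1, 216.7]
ee_rot: [-0.459, -0.537, 0.538, 0.459]
contact_force: [2.0, 1.3, -4.5]
gripper_width: 15.1
t 27.7333 p [ 619.2 -223.1  216.7] F [ 2.   1.3 -4.5] T [ 0.76 -0.89 -0.16] j [-0.1   0.45  0.08  0.   -1.2   0.26] w 15.141193528588664
yaw -81.02 rot [-5.0000e-04 -1.6497e+00  2.0000e-04] shift [-0.9 -2.3  0.3]
```

```bash
python3 -m creep '[{"delta_pos":[0,0,0],"rot":[0,0.09,0],"jaw":0},{"delta_pos":[0,0,0],"rot":[0,0.09,0],"jaw":0},{"delta_pos":[0,0,0],"rot":[0,0.09,0],"jaw":0},{"delta_pos":[0,0,0],"rot":[0,0.09,0],"jaw":0},{"delta_pos":[0,0,0],"rot":[0,0.09,0],"jaw":0},{"delta_pos":[0,0,0],"rot":[0,0.09,0],"jaw":0},{"delta_pos":[0,0,0],"rot":[0,0.09,0],"jaw":0},{"delta_pos":[0,0,0],"rot":[0,0.09,0],"jaw":0},{"delta_pos":[0,0,0],"rot":[0,0.09,0],"jaw":0},{"delta_pos":[0,0,0],"rot":[0,0.09,0],"jaw":0}]'; python3 st2.py 13.5 219
```

```text
clock: 28.57
position: [619.4, -223.5, 217.1]
ee_rot: [0.647, 0.285, -0.286, -0.646]
contact_force: [1.6, 0.5, -4.9]
gripper_width: 15.2
t 28.5667 p [ 619.4 -223.5  217.1] F [ 1.6  0.5 -4.9] T [ 0.16 -0.69  1.76] j [-0.1   0.45  0.08  0.   -1.2  -0.64] w 15.203487521106581
yaw -132.33 rot [-1.6000e-03 -2.5451e+00 -2.2000e-03] shift [-0.7 -1.9 -0.1]
```

The torque has risen to 1.8 N m, which is probably the stop. I'll confirm with small steps.

```bash
python3 -m creep '[{"delta_pos":[0,0,0],"rot":[0,0,0],"jaw":0},{"delta_pos":[0,0,0],"rot":[0,0,0],"jaw":0},{"delta_pos":[0,0,0],"rot":[0,0.02,0],"jaw":0},{"delta_pos":[0,0,0],"rot":[0,0,0],"jaw":0},{"delta_pos":[0,0,0],"rot":[0,0.02,0],"jaw":0},{"delta_pos":[0,0,0],"rot":[0,0,0],"jaw":0},{"delta_pos":[0,0,0],"rot":[0,0,0],"jaw":0},{"delta_pos":[0,0,0],"rot":[0,0,0],"jaw":0},{"delta_pos":[0,0,0],"rot":[0,0,0],"jaw":0},{"delta_pos":[0,0,0],"rot":[0,0,0],"jaw":0}]'; python3 st2.py 13.5 219
```

```text
clock: 29.4
position: [618.3, -224.2, 217.2]
ee_rot: [0.653, 0.27, -0.272, -0.653]
contact_force: [2.6, -0.4, -6.3]
gripper_width: 14.9
t 29.4 p [ 618.3 -224.2  217.2] F [ 2.6 -0.4 -6.3] T [ 0.1  -1.28 -0.26] j [-0.1   0.45  0.08  0.   -1.2  -0.68] w 14.88497732791857
yaw -134.89 rot [-3.2000e-03 -2.5899e+00 -4.0000e-04] shift [ 0.7 -1.8 -0.3]
```

```bash
python3 -m creep '[{"delta_pos":[0,0,0],"rot":[0,0.05,0],"jaw":0},{"delta_pos":[0,0,0],"rot":[0,0.05,0],"jaw":0},{"delta_pos":[0,0,0],"rot":[0,0.05,0],"jaw":0},{"delta_pos":[0,0,0],"rot":[0,0.05,0],"jaw":0},{"delta_pos":[0,0,0],"rot":[0,0.05,0],"jaw":0},{"delta_pos":[0,0,0],"rot":[0,0.05,0],"jaw":0},{"delta_pos":[0,0,0],"rot":[0,0.05,0],"jaw":0},{"delta_pos":[0,0,0],"rot":[0,0.05,0],"jaw":0},{"delta_pos":[0,0,0],"rot":[0,0.05,0],"jaw":0},{"delta_pos":[0,0,0],"rot":[0,0.05,0],"jaw":0}]'; python3 st2.py 13.5 219;  python3 - <<'E'
from h import *
for n in C: cv2.imwrite(f"pics/q_{n}.png",arm.get_image(n)[:,:,::-1])
S=cv2.imread("pics/q_side.png");T=cv2.imread("pics/q_top.png")
s=arm.read_state();M=Ro.from_quat(s["ee_rot"]).as_matrix();g=s["position"].copy();g[2]=235
for n in C: print(n,proj(n,[g-60*M[:,0],g+60*M[:,0]]).round(1).tolist())
cv2.imwrite("pics/m10.png",np.hstack([cv2.resize(S[200:300,355:435],(400,500),interpolation=cv2.INTER_CUBIC),cv2.resize(T[110:210,370:450],(400,500),interpolation=cv2.INTER_CUBIC)]))
E
```

```text
clock: 30.23
position: [618.6, -224.0, 218.0]
ee_rot: [0.701, 0.101, -0.102, -0.699]
contact_force: [2.6, 0.7, -5.6]
gripper_width: 15.0
t 30.2333 p [ 618.6 -224.   218. ] F [ 2.6  0.7 -5.6] T [ 0.35 -1.17  0.34] j [-0.1   0.45  0.08  0.   -1.2  -1.18] w 14.979623081160408
yaw -163.5 rot [-2.5000e-03 -3.0892e+00 -2.8000e-03] shift [ 0.4 -1.  -0.1]
side [[378.4, 263.1], [406.5, 236.2]]
top [[413.0, 177.7], [395.9, 141.1]]
```

View pics/m10.png

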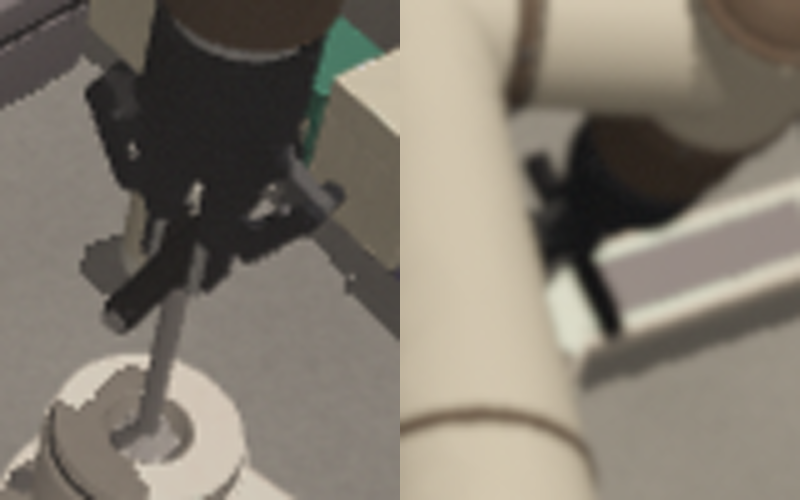

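The bar end at side (377.6,263.2) matches the prediction of (378.4,263.1). The bar turns with the tool, so there is no slip, and the bolt is still screwing down.

```bash
python3 -m creep '[{"delta_pos":[0,1,0],"rot":[0,0.06,0],"jaw":0},{"delta_pos":[0,0.5,0],"rot":[0,0.06,0],"jaw":0},{"delta_pos":[0,0,0],"rot":[0,0.06,0],"jaw":0},{"delta_pos":[0,0,0],"rot":[0,0.06,0],"jaw":0},{"delta_pos":[0,0,0],"rot":[0,0.06,0],"jaw":0},{"delta_pos":[0,0,0],"rot":[0,0.06,0],"jaw":0},{"delta_pos":[0,0,0],"rot":[0,0.06,0],"jaw":0},{"delta_pos":[0,0,0],"rot":[0,0.06,0],"jaw":0},{"delta_pos":[0,0,0],"rot":[0,0.06,0],"jaw":0},{"delta_pos":[0,0,0],"rot":[0,0.06,0],"jaw":0}]'; python3 st2.py 13.5 219
```

```text
clock: 31.17
position: [619.0, -224.2, 217.8]
ee_rot: [0.7, -0.109, 0.11, -0.697]
contact_force: [2.0, 0.5, -1.6]
gripper_width: 14.9
t 31.1667 p [ 619.  -224.2  217.8] F [ 2.   0.5 -1.6] T [ 0.36 -1.02 -0.34] j [-0.1   0.45  0.07  0.   -1.2  -1.78] w 14.883168263538112
yaw 162.18 rot [-7.000e-04  2.595e+00  4.200e-03] shift [-0.1 -1.2  0.1]
```

```bash
python3 -m creep '[{"delta_pos":[0,0,0],"rot":[0,0.07,0],"jaw":0},{"delta_pos":[0,0,0],"rot":[0,0.07,0],"jaw":0},{"delta_pos":[0,0,0],"rot":[0,0.07,0],"jaw":0},{"delta_pos":[0,0,0],"rot":[0,0.07,0],"jaw":0},{"delta_pos":[0,0,0],"rot":[0,0.07,0],"jaw":0},{"delta_pos":[0,0,0],"rot":[0,0.07,0],"jaw":0},{"delta_pos":[0,0,0],"rot":[0,0.07,0],"jaw":0},{"delta_pos":[0,0,0],"rot":[0,0.07,0],"jaw":0},{"delta_pos":[0,0,0],"rot":[0,0.07,0],"jaw":0},{"delta_pos":[0,0,0],"rot":[0,0.07,0],"jaw":0}]'; python3 st2.py 13.5 219
```

```text
clock: 32.0
position: [618.9, -224.3, 216.9]
ee_rot: [0.62, -0.341, 0.342, -0.618]
contact_force: [3.2, 0.5, -3.0]
gripper_width: 15.1
t 32.0 p [ 618.9 -224.3  216.9] F [ 3.2  0.5 -3. ] T [ 0.16 -1.16  1.57] j [-0.1   0.45  0.07  0.   -1.19 -2.48] w 15.108081999304048
yaw 122.25 rot [-9.0000e-04  1.8981e+00  4.0000e-03] shift [-0.2 -2.1  0.2]
```

```bash
python3 -m creep '[{"delta_pos":[0,0,0],"rot":[0,0.03,0],"jaw":0},{"delta_pos":[0,0,0],"rot":[0,0.03,0],"jaw":0},{"delta_pos":[0,0,0],"rot":[0,0.03,0],"jaw":0},{"delta_pos":[0,0,0],"rot":[0,0.03,0],"jaw":0},{"delta_pos":[0,0,0],"rot":[0,0.03,0],"jaw":0},{"delta_pos":[0,0,0],"rot":[0,0.03,0],"jaw":0},{"delta_pos":[0,0,0],"rot":[0,0.03,0],"jaw":0},{"delta_pos":[0,0,0],"rot":[0,0.03,0],"jaw":0},{"delta_pos":[0,0,0],"rot":[0,0.03,0],"jaw":0},{"delta_pos":[0,0,0],"rot":[0,0.03,0],"jaw":0}]'; python3 st2.py 13.5 219
```

```text
clock: 32.83
position: [618.9, -224.4, 216.8]
ee_rot: [0.562, -0.43, 0.432, -0.56]
contact_force: [1.9, 0.7, -3.8]
gripper_width: 14.5
t 32.8333 p [ 618.9 -224.4  216.8] F [ 1.9  0.7 -3.8] T [-0.07 -1.27 -0.36] j [-0.1   0.45  0.07  0.   -1.19 -2.78] w 14.493646968243604
yaw 104.91 rot [-1.5000e-03  1.5954e+00  3.2000e-03] shift [-0.4 -2.2  0.2]
```

The bolt is still turning after about 269°, and joint 6 is near its limit. I'll let go, lift, turn half a turn back and take the bar again.

```bash
python3 -m creep '[{"delta_pos":[0,0,0],"rot":[0,0,0],"jaw":60},{"delta_pos":[0,0,0],"rot":[0,0,0],"jaw":60},{"delta_pos":[0,-20,0],"rot":[0,0,0],"jaw":60},{"delta_pos":[0,-25,0],"rot":[0,0,0],"jaw":60},{"delta_pos":[0,0,0],"rot":[0,-0.1208,0],"jaw":60},{"delta_pos":[0,0,0],"rot":[0,-0.1208,0],"jaw":60},{"delta_pos":[0,0,0],"rot":[0,-0.1208,0],"jaw":60},{"delta_pos":[0,0,0],"rot":[0,-0.1208,0],"jaw":60},{"delta_pos":[0,0,0],"rot":[0,-0.1208,0],"jaw":60},{"delta_pos":[0,0,0],"rot":[0,-0.1208,0],"jaw":60}]'
python3 -m creep '[{"delta_pos":[0,0,0],"rot":[0,-0.1208,0],"jaw":60},{"delta_pos":[0,0,0],"rot":[0,-0.1208,0],"jaw":60},{"delta_pos":[0,0,0],"rot":[0,-0.1208,0],"jaw":60},{"delta_pos":[0,0,0],"rot":[0,-0.1208,0],"jaw":60},{"delta_pos":[0,0,0],"rot":[0,-0.1208,0],"jaw":60},{"delta_pos":[0,0,0],"rot":[0,-0.1208,0],"jaw":60},{"delta_pos":[0,0,0],"rot":[0,-0.1208,0],"jaw":60},{"delta_pos":[0,0,0],"rot":[0,-0.1208,0],"jaw":60},{"delta_pos":[0,0,0],"rot":[0,-0.1208,0],"jaw":60},{"delta_pos":[0,0,0],"rot":[0,-0.1208,0],"jaw":60}]'
python3 -m creep '[{"delta_pos":[0,0,0],"rot":[0,-0.1208,0],"jaw":60},{"delta_pos":[0,0,0],"rot":[0,-0.1208,0],"jaw":60},{"delta_pos":[0,0,0],"rot":[0,-0.1208,0],"jaw":60},{"delta_pos":[0,0,0],"rot":[0,-0.1208,0],"jaw":60},{"delta_pos":[0,0,0],"rot":[0,-0.1208,0],"jaw":60},{"delta_pos":[0,0,0],"rot":[0,-0.1208,0],"jaw":60},{"delta_pos":[0,0,0],"rot":[0,-0.1208,0],"jaw":60},{"delta_pos":[0,0,0],"rot":[0,-0.1208,0],"jaw":60},{"delta_pos":[0,0,0],"rot":[0,-0.1208,0],"jaw":60},{"delta_pos":[0,0,0],"rot":[0,-0.1208,0],"jaw":60}]'; python3 st2.py -75.1 217
```

```text
clock: 33.67
position: [617.6, -224.6, 261.9]
ee_rot: [0.679, -0.203, 0.201, -0.676]
contact_force: [-0.1, -0.1, -0.5]
gripper_width: 60.3
clock: 34.5
position: [617.7, -224.5, 261.9]
ee_rot: [0.673, 0.217, -0.22, -0.672]
contact_force: [-0.2, 0.0, -0.5]
gripper_width: 59.9
clock: 35.33
position: [617.7, -224.5, 261.9]
ee_rot: [-0.429, -0.56, 0.563, 0.43]
contact_force: [0.0, 0.3, 0.2]
gripper_width: 59.9
t 35.3333 p [ 617.7 -224.5  261.9] F [0.  0.3 0.2] T [-0.06 -0.    0.01] j [-0.1   0.42  0.14  0.   -1.29  0.37] w 59.851948465893585
yaw -74.77 rot [-0.0037  0.0057 -0.0018] shift [ 0.2 44.9 -1.6]
```

```bash
python3 -m creep '[{"delta_pos":[0.2,20,-1],"rot":[-0.003,0.005,-0.002],"jaw":50},{"delta_pos":[0,22,-0.5],"rot":[0,0,0],"jaw":40},{"delta_pos":[0,3,0],"rot":[0,0,0],"jaw":20},{"delta_pos":[0,0,0],"rot":[0,0,0],"jaw":0},{"delta_pos":[0,0,0],"rot":[0,0,0],"jaw":0},{"delta_pos":[0,0,0],"rot":[0,0,0],"jaw":0},{"delta_pos":[0,0,0],"rot":[0,0.03,0],"jaw":0},{"delta_pos":[0,0,0],"rot":[0,0.03,0],"jaw":0},{"delta_pos":[0,0,0],"rot":[0,0.03,0],"jaw":0},{"delta_pos":[0,0,0],"rot":[0,0.03,0],"jaw":0}]'; python3 st2.py -75.1 217
python3 -m creep '[{"delta_pos":[0,0,0],"rot":[0,0.05,0],"jaw":0},{"delta_pos":[0,0,0],"rot":[0,0.05,0],"jaw":0},{"delta_pos":[0,0,0],"rot":[0,0.05,0],"jaw":0},{"delta_pos":[0,0,0],"rot":[0,0.05,0],"jaw":0},{"delta_pos":[0,0,0],"rot":[0,0.05,0],"jaw":0},{"delta_pos":[0,0,0],"rot":[0,0.05,0],"jaw":0},{"delta_pos":[0,0,0],"rot":[0,0.05,0],"jaw":0},{"delta_pos":[0,0,0],"rot":[0,0.05,0],"jaw":0},{"delta_pos":[0,0,0],"rot":[0,0.05,0],"jaw":0},{"delta_pos":[0,0,0],"rot":[0,0.05,0],"jaw":0}]'; python3 st2.py -75.1 217
```

```text
clock: 36.17
position: [619.2, -223.3, 215.1]
ee_rot: [0.465, 0.532, -0.532, -0.466]
contact_force: [-0.8, -0.9, -8.6]
gripper_width: 15.0
t 36.1667 p [ 619.2 -223.3  215.1] F [-0.8 -0.9 -8.6] T [-0.18 -0.1   0.33] j [-0.1   0.45  0.08 -0.   -1.2   0.24] w 15.012284634193588
yaw -82.36 rot [-0.0014 -0.1267  0.0019] shift [-0.7 -1.9  0.3]
clock: 37.0
position: [619.9, -223.4, 216.8]
ee_rot: [0.583, 0.401, -0.4, -0.583]
contact_force: [-0.8, 0.4, -3.5]
gripper_width: 14.9
t 37.0 p [ 619.9 -223.4  216.8] F [-0.8  0.4 -3.5] T [-0.11  0.1   0.53] j [-0.1   0.45  0.08 -0.   -1.2  -0.26] w 14.86192637465482
yaw -110.96 rot [ 7.000e-04 -6.259e-01  5.000e-04] shift [-0.9 -0.2  0.6]
```

```bash
python3 -m creep '[{"delta_pos":[0,0,0],"rot":[0,0.06,0],"jaw":0},{"delta_pos":[0,0,0],"rot":[0,0.06,0],"jaw":0},{"delta_pos":[0,0,0],"rot":[0,0.06,0],"jaw":0},{"delta_pos":[0,0,0],"rot":[0,0.06,0],"jaw":0},{"delta_pos":[0,0,0],"rot":[0,0.06,0],"jaw":0},{"delta_pos":[0,0,0],"rot":[0,0.06,0],"jaw":0},{"delta_pos":[0,0,0],"rot":[0,0.06,0],"jaw":0},{"delta_pos":[0,0,0],"rot":[0,0.06,0],"jaw":0},{"delta_pos":[0,0,0],"rot":[0,0.06,0],"jaw":0},{"delta_pos":[0,0,0],"rot":[0,0.06,0],"jaw":0}]'; python3 st2.py -75.1 217
```

```text
clock: 37.83
position: [620.2, -223.5, 217.0]
ee_rot: [0.675, 0.211, -0.209, -0.675]
contact_force: [0.5, -0.5, -4.4]
gripper_width: 15.0
t 37.8333 p [ 620.2 -223.5  217. ] F [ 0.5 -0.5 -4.4] T [ 0.04 -0.09  0.34] j [-0.1   0.45  0.08 -0.   -1.2  -0.87] w 15.019857989918025
yaw -145.45 rot [ 1.7000e-03 -1.2278e+00  1.1000e-03] shift [-1.3 -0.   0.3]
```

```bash
python3 -m creep '[{"delta_pos":[0,0,0],"rot":[0,0.08,0],"jaw":0},{"delta_pos":[0,0,0],"rot":[0,0.08,0],"jaw":0},{"delta_pos":[0,0,0],"rot":[0,0.08,0],"jaw":0},{"delta_pos":[0,0,0],"rot":[0,0.08,0],"jaw":0},{"delta_pos":[0,0,0],"rot":[0,0.08,0],"jaw":0},{"delta_pos":[0,0,0],"rot":[0,0.08,0],"jaw":0},{"delta_pos":[0,0,0],"rot":[0,0.08,0],"jaw":0},{"delta_pos":[0,0,0],"rot":[0,0.08,0],"jaw":0},{"delta_pos":[0,0,0],"rot":[0,0.08,0],"jaw":0},{"delta_pos":[0,0,0],"rot":[0,0.08,0],"jaw":0}]'; python3 st2.py -75.1 217
```

```text
clock: 38.67
position: [620.6, -223.5, 217.2]
ee_rot: [0.704, -0.068, 0.069, -0.704]
contact_force: [1.0, -1.0, -4.7]
gripper_width: 14.9
t 38.6667 p [ 620.6 -223.5  217.2] F [ 1.  -1.  -4.7] T [-0.32 -0.17  0.59] j [-0.1   0.45  0.08  0.   -1.19 -1.66] w 14.885806945069442
yaw 168.9 rot [ 2.5000e-03 -2.0246e+00  1.1000e-03] shift [-1.4  0.2 -0.7]
```

```bash
python3 -m creep '[{"delta_pos":[0,0,0],"rot":[0,0.07,0],"jaw":0},{"delta_pos":[0,0,0],"rot":[0,0.07,0],"jaw":0},{"delta_pos":[0,0,0],"rot":[0,0.07,0],"jaw":0},{"delta_pos":[0,0,0],"rot":[0,0.07,0],"jaw":0},{"delta_pos":[0,0,0],"rot":[0,0.07,0],"jaw":0},{"delta_pos":[0,0,0],"rot":[0,0.07,0],"jaw":0},{"delta_pos":[0,0,0],"rot":[0,0.07,0],"jaw":0},{"delta_pos":[0,0,0],"rot":[0,0.07,0],"jaw":0},{"delta_pos":[0,0,0],"rot":[0,0.07,0],"jaw":0},{"delta_pos":[0,0,0],"rot":[0,0.07,0],"jaw":0}]'; python3 st2.py -75.1 217
```

```text
clock: 39.5
position: [620.5, -224.0, 217.3]
ee_rot: [-0.637, 0.305, -0.307, 0.637]
contact_force: [0.8, -0.5, -4.8]
gripper_width: 15.0
t 39.5 p [ 620.5 -224.   217.3] F [ 0.8 -0.5 -4.8] T [-0.43 -0.2   0.83] j [-0.1   0.45  0.08  0.   -1.19 -2.37] w 14.992154866340497
yaw 128.65 rot [ 2.5000e-03 -2.7271e+00  2.8000e-03] shift [-0.9  0.3 -1.2]
```

```bash
cat > chk.py <<'E'
from h import *
s=arm.read_state();M=Ro.from_quat(s["ee_rot"]).as_matrix();g=s["position"].copy();g[2]=235
t0=np.arctan2(M[1,0],M[0,0])
im=arm.get_image("side");ms=arm.masks_of("side","wrench_mid")
for m in ms:
    if abs(m["location"][0]-390)<40:
        dt=cv2.distanceTransform((~m["pixels"]).astype(np.uint8),cv2.DIST_L2,3);print(m["p"],m["pixels"].sum())
        for o in range(-90,90,10):
            a=t0+np.radians(o);u=np.array([np.cos(a),np.sin(a),0])
            P=proj("side",[g+r*u for r in(-55,-45,-35,35,45,55)]).round().astype(int)
            print(o,[round(float(dt[y,x]),0) for x,y in P],end=" ")
E
python3 chk.py
```

```text
0.76 479
-90 [14.0, 13.0, 10.0, 0.0, 0.0, 0.0] -80 [13.0, 11.0, 10.0, 1.0, 1.0, 2.0] -70 [11.0, 10.0, 8.0, 3.0, 4.0, 6.0] -60 [10.0, 8.0, 5.0, 6.0, 7.0, 10.0] -50 [9.0, 7.0, 5.0, 5.0, 8.0, 11.0] -40 [6.0, 5.0, 3.0, 5.0, 6.0, 8.0] -30 [5.0, 3.0, 1.0, 2.0, 4.0, 6.0] -20 [2.0, 1.0, 0.0, 1.0, 1.0, 3.0] -10 [0.0, 0.0, 0.0, 0.0, 0.0, 1.0] 0 [0.0, 0.0, 0.0, 0.0, 0.0, 0.0] 10 [0.0, 0.0, 0.0, 0.0, 0.0, 0.0] 20 [2.0, 1.0, 0.0, 1.0, 1.0, 2.0] 30 [5.0, 3.0, 2.0, 3.0, 3.0, 5.0] 40 [7.0, 5.0, 3.0, 4.0, 5.0, 7.0] 50 [9.0, 7.0, 4.0, 5.0, 8.0, 9.0] 60 [10.0, 8.0, 6.0, 7.0, 9.0, 11.0] 70 [7.0, 5.0, 4.0, 7.0, 9.0, 11.0] 80 [2.0, 2.0, 1.0, 8.0, 11.0, 13.0]
```

```bash
python3 -m creep '[{"delta_pos":[0,0,0],"rot":[0,0.065,0],"jaw":0},{"delta_pos":[0,0,0],"rot":[0,0.065,0],"jaw":0},{"delta_pos":[0,0,0],"rot":[0,0.065,0],"jaw":0},{"delta_pos":[0,0,0],"rot":[0,0.065,0],"jaw":0},{"delta_pos":[0,0,0],"rot":[0,0.065,0],"jaw":0},{"delta_pos":[0,0,0],"rot":[0,0.065,0],"jaw":0},{"delta_pos":[0,0,0],"rot":[0,0.065,0],"jaw":0},{"delta_pos":[0,0,0],"rot":[0,0.065,0],"jaw":0},{"delta_pos":[0,0,0],"rot":[0,0.065,0],"jaw":0},{"delta_pos":[0,0,0],"rot":[0,0.065,0],"jaw":0}]'; python3 st2.py -75.1 217
```

```text
clock: 40.43
position: [620.4, -224.1, 217.3]
ee_rot: [-0.506, 0.493, -0.495, 0.507]
contact_force: [0.1, -1.1, -5.5]
gripper_width: 15.2
t 40.4333 p [ 620.4 -224.1  217.3] F [ 0.1 -1.1 -5.5] T [-0.6  -0.13  0.22] j [-0.1   0.45  0.08  0.   -1.19 -3.02] w 15.173577022705478
yaw 91.42 rot [-1.5000e-03  2.9063e+00 -3.4000e-03] shift [-0.1  0.3 -1.4]
```

```bash
python3 -m creep '[{"delta_pos":[0,0,0],"rot":[0,0,0],"jaw":60},{"delta_pos":[0,0,0],"rot":[0,0,0],"jaw":60},{"delta_pos":[0,-38,0],"rot":[0,0,0],"jaw":60},{"delta_pos":[0,0,0],"rot":[0,-0.124,0],"jaw":60},{"delta_pos":[0,0,0],"rot":[0,-0.124,0],"jaw":60},{"delta_pos":[0,0,0],"rot":[0,-0.124,0],"jaw":60},{"delta_pos":[0,0,0],"rot":[0,-0.124,0],"jaw":60},{"delta_pos":[0,0,0],"rot":[0,-0.124,0],"jaw":60},{"delta_pos":[0,0,0],"rot":[0,-0.124,0],"jaw":60},{"delta_pos":[0,0,0],"rot":[0,-0.124,0],"jaw":60}]'
python3 -m creep '[{"delta_pos":[0,0,0],"rot":[0,-0.124,0],"jaw":60},{"delta_pos":[0,0,0],"rot":[0,-0.124,0],"jaw":60},{"delta_pos":[0,0,0],"rot":[0,-0.124,0],"jaw":60},{"delta_pos":[0,0,0],"rot":[0,-0.124,0],"jaw":60},{"delta_pos":[0,0,0],"rot":[0,-0.124,0],"jaw":60},{"delta_pos":[0,0,0],"rot":[0,-0.124,0],"jaw":60},{"delta_pos":[0,0,0],"rot":[0,-0.124,0],"jaw":60},{"delta_pos":[0,0,0],"rot":[0,-0.124,0],"jaw":60},{"delta_pos":[0,0,0],"rot":[0,-0.124,0],"jaw":60},{"delta_pos":[0,0,0],"rot":[0,-0.124,0],"jaw":60}]'
python3 -m creep '[{"delta_pos":[0,0,0],"rot":[0,-0.124,0],"jaw":60},{"delta_pos":[0,0,0],"rot":[0,-0.124,0],"jaw":60},{"delta_pos":[0,0,0],"rot":[0,-0.124,0],"jaw":60},{"delta_pos":[0,0,0],"rot":[0,-0.124,0],"jaw":60},{"delta_pos":[0,0,0],"rot":[0,-0.124,0],"jaw":60},{"delta_pos":[0,0,0],"rot":[0,-0.124,0],"jaw":60},{"delta_pos":[0,0,0],"rot":[0,-0.124,0],"jaw":60},{"delta_pos":[0,0,0],"rot":[0,-0.124,0],"jaw":60},{"delta_pos":[0,0,0],"rot":[0,-0.04,0],"jaw":60},{"delta_pos":[0,0,0],"rot":[0,0,0],"jaw":60}]'; python3 st2.py -88.6 217
```

```text
clock: 41.27
position: [620.2, -223.6, 255.4]
ee_rot: [-0.667, 0.231, -0.233, 0.668]
contact_force: [-0.5, -0.3, -0.0]
gripper_width: 60.1
clock: 42.1
position: [620.2, -223.6, 255.4]
ee_rot: [0.679, 0.2, -0.198, -0.678]
contact_force: [0.6, 0.7, 0.2]
gripper_width: 60.0
clock: 42.93
position: [620.2, -223.6, 255.3]
ee_rot: [0.494, 0.507, -0.506, -0.493]
contact_force: [0.5, 0.5, -0.2]
gripper_width: 60.1
t 42.9333 p [ 620.2 -223.6  255.3] F [ 0.5  0.5 -0.2] T [-0.01  0.03  0.02] j [-0.1   0.43  0.14 -0.   -1.28  0.13] w 60.078937428243584
yaw -88.51 rot [0.0026 0.0016 0.0003] shift [-0.4 38.3  1.3]
```

```bash
python3 -m creep '[{"delta_pos":[-0.3,20,0.6],"rot":[0.002,0.001,0],"jaw":50},{"delta_pos":[0,18,0.6],"rot":[0,0,0],"jaw":30},{"delta_pos":[0,0,0],"rot":[0,0,0],"jaw":0},{"delta_pos":[0,0,0],"rot":[0,0,0],"jaw":0},{"delta_pos":[0,0,0],"rot":[0,0,0],"jaw":0},{"delta_pos":[0,0,0],"rot":[0,0.04,0],"jaw":0},{"delta_pos":[0,0,0],"rot":[0,0.06,0],"jaw":0},{"delta_pos":[0,0,0],"rot":[0,0.06,0],"jaw":0},{"delta_pos":[0,0,0],"rot":[0,0.06,0],"jaw":0},{"delta_pos":[0,0,0],"rot":[0,0.06,0],"jaw":0}]'; python3 st2.py -88.6 217
python3 -m creep '[{"delta_pos":[0,0,0],"rot":[0,0.07,0],"jaw":0},{"delta_pos":[0,0,0],"rot":[0,0.07,0],"jaw":0},{"delta_pos":[0,0,0],"rot":[0,0.07,0],"jaw":0},{"delta_pos":[0,0,0],"rot":[0,0.07,0],"jaw":0},{"delta_pos":[0,0,0],"rot":[0,0.07,0],"jaw":0},{"delta_pos":[0,0,0],"rot":[0,0.07,0],"jaw":0},{"delta_pos":[0,0,0],"rot":[0,0.07,0],"jaw":0},{"delta_pos":[0,0,0],"rot":[0,0.07,0],"jaw":0},{"delta_pos":[0,0,0],"rot":[0,0.07,0],"jaw":0},{"delta_pos":[0,0,0],"rot":[0,0.07,0],"jaw":0}]'; python3 st2.py -88.6 217
```

```text
clock: 43.77
position: [618.9, -223.7, 216.5]
ee_rot: [-0.56, -0.431, 0.431, 0.561]
contact_force: [-0.4, 0.7, -4.4]
gripper_width: 15.7
t 43.7667 p [ 618.9 -223.7  216.5] F [-0.4  0.7 -4.4] T [ 0.13 -0.19  0.07] j [-0.1   0.45  0.08 -0.   -1.2  -0.16] w 15.730363432576253
yaw -104.92 rot [-0.0009 -0.2848  0.001 ] shift [-0.3 -0.5 -0.2]
clock: 44.6
position: [619.3, -223.4, 216.6]
ee_rot: [-0.674, -0.213, 0.213, 0.675]
contact_force: [0.9, 1.6, -3.9]
gripper_width: 15.2
t 44.6 p [ 619.3 -223.4  216.6] F [ 0.9  1.6 -3.9] T [ 0.2  -0.39  0.32] j [-0.1   0.45  0.08 -0.   -1.2  -0.86] w 15.162359020946166
yaw -144.96 rot [-3.000e-04 -9.837e-01  1.200e-03] shift [-0.6 -0.4 -0.3]
```

```bash
python3 -m creep '[{"delta_pos":[0,0,0],"rot":[0,0.09,0],"jaw":0},{"delta_pos":[0,0,0],"rot":[0,0.09,0],"jaw":0},{"delta_pos":[0,0,0],"rot":[0,0.09,0],"jaw":0},{"delta_pos":[0,0,0],"rot":[0,0.09,0],"jaw":0},{"delta_pos":[0,0,0],"rot":[0,0.09,0],"jaw":0},{"delta_pos":[0,0,0],"rot":[0,0.09,0],"jaw":0},{"delta_pos":[0,0,0],"rot":[0,0.09,0],"jaw":0},{"delta_pos":[0,0,0],"rot":[0,0.09,0],"jaw":0},{"delta_pos":[0,0,0],"rot":[0,0.09,0],"jaw":0},{"delta_pos":[0,0,0],"rot":[0,0.09,0],"jaw":0}]'; python3 st2.py -88.6 217
```

```text
clock: 45.43
position: [619.9, -223.4, 216.8]
ee_rot: [-0.699, 0.101, -0.102, 0.7]
contact_force: [1.0, 0.0, -5.1]
gripper_width: 14.9
t 45.4333 p [ 619.9 -223.4  216.8] F [ 1.   0.  -5.1] T [ 0.03 -0.68  0.83] j [-0.1   0.45  0.08 -0.   -1.19 -1.76] w 14.907283097298217
yaw 163.48 rot [ 7.0000e-04 -1.8836e+00  2.0000e-03] shift [-0.7 -0.2 -0.8]
```

```bash
python3 -m creep '[{"delta_pos":[0,0,0],"rot":[0,0.09,0],"jaw":0},{"delta_pos":[0,0,0],"rot":[0,0.09,0],"jaw":0},{"delta_pos":[0,0,0],"rot":[0,0.09,0],"jaw":0},{"delta_pos":[0,0,0],"rot":[0,0.09,0],"jaw":0},{"delta_pos":[0,0,0],"rot":[0,0.09,0],"jaw":0},{"delta_pos":[0,0,0],"rot":[0,0.09,0],"jaw":0},{"delta_pos":[0,0,0],"rot":[0,0.09,0],"jaw":0},{"delta_pos":[0,0,0],"rot":[0,0.09,0],"jaw":0},{"delta_pos":[0,0,0],"rot":[0,0.09,0],"jaw":0},{"delta_pos":[0,0,0],"rot":[0,0.09,0],"jaw":0}]'; python3 st2.py -88.6 217
```

```text
clock: 46.27
position: [619.9, -223.9, 217.2]
ee_rot: [-0.586, 0.395, -0.396, 0.587]
contact_force: [2.2, -0.3, -5.2]
gripper_width: 15.2
t 46.2667 p [ 619.9 -223.9  217.2] F [ 2.2 -0.3 -5.2] T [-0.19 -0.56  1.19] j [-0.1   0.45  0.08  0.   -1.19 -2.66] w 15.244972752734524
yaw 112.06 rot [ 1.3000e-03 -2.7811e+00  2.2000e-03] shift [-0.2  0.2 -0.9]
```

```bash
python3 -m creep '[{"delta_pos":[0,0,0],"rot":[0,0.036,0],"jaw":0},{"delta_pos":[0,0,0],"rot":[0,0.036,0],"jaw":0},{"delta_pos":[0,0,0],"rot":[0,0.036,0],"jaw":0},{"delta_pos":[0,0,0],"rot":[0,0.036,0],"jaw":0},{"delta_pos":[0,0,0],"rot":[0,0.036,0],"jaw":0},{"delta_pos":[0,0,0],"rot":[0,0.036,0],"jaw":0},{"delta_pos":[0,0,0],"rot":[0,0.036,0],"jaw":0},{"delta_pos":[0,0,0],"rot":[0,0.036,0],"jaw":0},{"delta_pos":[0,0,0],"rot":[0,0.036,0],"jaw":0},{"delta_pos":[0,0,0],"rot":[0,0.036,0],"jaw":0}]'; python3 st2.py -88.6 217
```

```text
clock: 47.1
position: [619.9, -224.1, 217.2]
ee_rot: [-0.505, 0.494, -0.495, 0.506]
contact_force: [0.9, -1.1, -3.9]
gripper_width: 15.3
t 47.1 p [ 619.9 -224.1  217.2] F [ 0.9 -1.1 -3.9] T [-0.38 -0.64  0.21] j [-0.1   0.45  0.08  0.   -1.19 -3.02] w 15.28169083696456
yaw 91.35 rot [-4.0000e-04  3.1407e+00 -3.2000e-03] shift [-0.1  0.2 -0.9]
```

The torque repeats every 60° of wrench turn. It ramps to about 1.2–1.8 N m, drops to about −0.3, then holds a plateau near 0.3. That fits a bolt standing at its stop with the socket slipping over the hexagon.

From the phase of the drops (near 163–167° mod 60), the wrench should end at a yaw of about 169° for a quarter turn with the play taken up. I'll back off to there and lift.

```bash
python3 -m creep '[{"delta_pos":[0,0,0],"rot":[0,-0.12,0],"jaw":0},{"delta_pos":[0,0,0],"rot":[0,-0.12,0],"jaw":0},{"delta_pos":[0,0,0],"rot":[0,-0.12,0],"jaw":0},{"delta_pos":[0,0,0],"rot":[0,-0.12,0],"jaw":0},{"delta_pos":[0,0,0],"rot":[0,-0.12,0],"jaw":0},{"delta_pos":[0,0,0],"rot":[0,-0.12,0],"jaw":0},{"delta_pos":[0,0,0],"rot":[0,-0.12,0],"jaw":0},{"delta_pos":[0,0,0],"rot":[0,-0.12,0],"jaw":0},{"delta_pos":[0,0,0],"rot":[0,-0.12,0],"jaw":0},{"delta_pos":[0,0,0],"rot":[0,-0.12,0],"jaw":0}]'; python3 st2.py 168.9 217
```

```text
clock: 47.93
position: [619.7, -224.0, 217.1]
ee_rot: [-0.696, 0.12, -0.121, 0.697]
contact_force: [0.9, -0.3, -3.5]
gripper_width: 15.4
t 47.9333 p [ 619.7 -224.   217.1] F [ 0.9 -0.3 -3.5] T [-0.06 -0.53 -0.35] j [-0.1   0.45  0.08 -0.   -1.2  -1.81] w 15.366639953161453
yaw 160.41 rot [-0.0011 -0.1483  0.0016] shift [-0.6  0.1 -0.3]
```

The torque is −0.35 N m, so the bolt is being driven anticlockwise as expected. I'll finish the quarter turn, lift off and start the transfer.

```bash
python3 -m creep '[{"delta_pos":[0,0,0],"rot":[0,-0.075,0],"jaw":0},{"delta_pos":[0,0,0],"rot":[0,-0.075,0],"jaw":0},{"delta_pos":[0,0,0],"rot":[0,0,0],"jaw":0},{"delta_pos":[0,-15,0],"rot":[0,0,0],"jaw":0},{"delta_pos":[0,-30,0],"rot":[0,0,0],"jaw":0},{"delta_pos":[0,-35,0],"rot":[0,0,0],"jaw":0},{"delta_pos":[0,-30,0],"rot":[0,0,0],"jaw":0},{"delta_pos":[0,0,0],"rot":[0,0,0],"jaw":0},{"delta_pos":[-6.5,0,18.4],"rot":[0,0,0],"jaw":0},{"delta_pos":[-13.1,0,36.8],"rot":[0,0,0],"jaw":0}]'; python3 - <<'E'
from h import *
s=arm.read_state();M=Ro.from_quat(s["ee_rot"]).as_matrix()
print(s["clock"],s["position"].round(1),M.round(3).tolist(),s["contact_force"].round(1),s["joints"].round(2),"yaw",np.degrees(np.arctan2(-M[1,0],-M[0,0])))
# jar rim from both cameras, and shift
J=[onz("side",(253.1,169.7),115),onz("top",(210.6,211.0),115)];print(np.round(J,1))
j=np.mean(J,0);print("shift xy",(M.T@(np.array([j[0],j[1],s["position"][2]])-s["position"])).round(1))
E
```

```text
clock: 48.77
position: [610.1, -168.2, 325.3]
ee_rot: [-0.703, 0.073, -0.071, 0.704]
contact_force: [0.5, 4.1, -4.1]
gripper_width: 15.0
48.7667 [ 610.1 -168.2  325.3] [[0.979, -0.002, 0.202], [-0.202, 0.0, 0.979], [-0.002, -1.0, -0.0]] [ 0.5  4.1 -4.1] [-0.01  0.36  0.2  -0.   -1.41 -1.76] yaw 168.331889571352
[[528.1 357.  115. ]
 [531.3 360.4 115. ]]
shift xy [-1.853e+02  4.000e-01  4.997e+02]
```

```bash
python3 -m creep '[{"delta_pos":[-13.2,0,35.7],"rot":[0,0,0],"jaw":0},{"delta_pos":[-13.2,0,35.7],"rot":[0,0,0],"jaw":0},{"delta_pos":[-13.2,0,35.7],"rot":[0,0,0],"jaw":0},{"delta_pos":[-13.2,0,35.7],"rot":[0,0,0],"jaw":0},{"delta_pos":[-13.2,0,35.7],"rot":[0,0,0],"jaw":0},{"delta_pos":[-13.2,0,35.7],"rot":[0,0,0],"jaw":0},{"delta_pos":[-13.2,0,35.7],"rot":[0,0,0],"jaw":0},{"delta_pos":[-13.2,0,35.7],"rot":[0,0,0],"jaw":0},{"delta_pos":[-13.2,0,35.7],"rot":[0,0,0],"jaw":0},{"delta_pos":[-13.2,0,35.7],"rot":[0,0,0],"jaw":0}]'; python3 - <<'E'
from h import *
s=arm.read_state();M=Ro.from_quat(s["ee_rot"]).as_matrix()
print(s["clock"],s["position"].round(1),s["joints"].round(2),"shift",(M.T@(np.array([530,358.5,325])-s["position"])).round(1))
E
```

```text
clock: 49.6
position: [549.4, 211.6, 326.1]
ee_rot: [-0.704, 0.071, -0.069, 0.704]
contact_force: [2.0, 0.3, -3.9]
gripper_width: 14.7
49.6 [549.4 211.6 326.1] [ 0.64  0.27  0.08 -0.   -1.38 -2.41] shift [-47.9   1.3 140.3]
```

```bash
python3 -m creep '[{"delta_pos":[-12,0,35],"rot":[0,0,0],"jaw":0},{"delta_pos":[-12,0,35],"rot":[0,0,0],"jaw":0},{"delta_pos":[-12,0,35],"rot":[0,0,0],"jaw":0},{"delta_pos":[-8,0,24],"rot":[0,0,0],"jaw":0},{"delta_pos":[-4,0,11],"rot":[0,0,0],"jaw":0},{"delta_pos":[0,0,0],"rot":[0,0,0],"jaw":0},{"delta_pos":[0,0,0],"rot":[0,0,0],"jaw":0},{"delta_pos":[0,8,0],"rot":[0,0,0],"jaw":0},{"delta_pos":[0,8,0],"rot":[0,0,0],"jaw":0},{"delta_pos":[0,0,0],"rot":[0,0,0],"jaw":0}]'; cat > st3.py <<'E'
from h import *
s=arm.read_state();M=Ro.from_quat(s["ee_rot"]).as_matrix();print(s["clock"],s["position"].round(1),"F",s["contact_force"].round(1),"T",s["wrist_torque"].round(2),"tilt",M[2].round(3),"shift",(M.T@(np.array([530,358.5,325])-s["position"])).round(1),"mouth z~",s["position"][2]-177)
E
python3 st3.py
```

```text
clock: 50.43
position: [530.1, 354.9, 307.8]
ee_rot: [0.704, -0.072, 0.068, -0.703]
contact_force: [0.2, -0.1, -4.8]
gripper_width: 14.9
50.4333 [530.1 354.9 307.8] F [ 0.2 -0.1 -4.8] T [-0.03  0.16 -0.05] tilt [-0.006 -1.    -0.003] shift [ -0.9 -17.2   3.5] mouth z~ 130.8273894704338
```

```bash
python3 -m creep '[{"delta_pos":[-0.5,12,2],"rot":[0,0,0],"jaw":0},{"delta_pos":[0,18,1.5],"rot":[0,0,0],"jaw":0},{"delta_pos":[0,20,0],"rot":[0,0,0],"jaw":0},{"delta_pos":[0,20,0],"rot":[0,0,0],"jaw":0},{"delta_pos":[0,18,0],"rot":[0,0,0],"jaw":0},{"delta_pos":[0,10,0],"rot":[0,0,0],"jaw":0},{"delta_pos":[0,8,0],"rot":[0,0,0],"jaw":0},{"delta_pos":[0,5,0],"rot":[0,0,0],"jaw":0},{"delta_pos":[0,3,0],"rot":[0,0,0],"jaw":0},{"delta_pos":[0,2,0],"rot":[0,0,0],"jaw":0}]'; python3 st3.py
```

```text
clock: 51.27
position: [531.3, 360.5, 195.1]
ee_rot: [-0.703, 0.07, -0.069, 0.704]
contact_force: [-1.0, 0.3, -3.2]
gripper_width: 14.9
51.2667 [531.3 360.5 195.1] F [-1.   0.3 -3.2] T [0.05 0.02 0.02] tilt [-0.001 -1.     0.002] shift [  -1.  -129.9   -2. ] mouth z~ 18.068414735348483
```

Mouth at about 18 mm and the floor is at 6. I'll lower it the last 12 mm slowly.

```bash
python3 -m creep '[{"delta_pos":[0,2.5,0],"rot":[0,0,0],"jaw":0},{"delta_pos":[0,2.5,0],"rot":[0,0,0],"jaw":0},{"delta_pos":[0,2,0],"rot":[0,0,0],"jaw":0},{"delta_pos":[0,1.5,0],"rot":[0,0,0],"jaw":0},{"delta_pos":[0,1,0],"rot":[0,0,0],"jaw":0},{"delta_pos":[0,1,0],"rot":[0,0,0],"jaw":0},{"delta_pos":[0,0.5,0],"rot":[0,0,0],"jaw":0},{"delta_pos":[0,0.5,0],"rot":[0,0,0],"jaw":0},{"delta_pos":[0,0,0],"rot":[0,0,0],"jaw":0},{"delta_pos":[0,0,0],"rot":[0,0,0],"jaw":0}]'; python3 st3.py
```

```text
clock: 52.1
position: [531.0, 360.4, 183.1]
ee_rot: [-0.703, 0.07, -0.069, 0.704]
contact_force: [-0.2, -1.1, -3.9]
gripper_width: 14.9
52.1 [531.  360.4 183.1] F [-0.2 -1.1 -3.9] T [-0.05 -0.02 -0.03] tilt [-0.002 -1.     0.001] shift [  -0.8 -141.9   -1.9] mouth z~ 6.105296866216179
```

```bash
python3 -m creep '[{"delta_pos":[0,0.8,0],"rot":[0,0,0],"jaw":0},{"delta_pos":[0,0.8,0],"rot":[0,0,0],"jaw":0},{"delta_pos":[0,0.6,0],"rot":[0,0,0],"jaw":0},{"delta_pos":[0,0.6,0],"rot":[0,0,0],"jaw":0},{"delta_pos":[0,0.4,0],"rot":[0,0,0],"jaw":0},{"delta_pos":[0,0,0],"rot":[0,0,0],"jaw":0},{"delta_pos":[0,0,0],"rot":[0,0,0],"jaw":0},{"delta_pos":[0,0,0],"rot":[0,0,0],"jaw":0},{"delta_pos":[0,0,0],"rot":[0,0,0],"jaw":0},{"delta_pos":[0,0,0],"rot":[0,0,0],"jaw":0}]'; python3 st3.py
```

```text
clock: 52.93
position: [530.9, 360.4, 179.9]
ee_rot: [-0.703, 0.07, -0.069, 0.704]
contact_force: [0.7, 0.6, -3.7]
gripper_width: 15.6
52.9333 [530.9 360.4 179.9] F [ 0.7  0.6 -3.7] T [0.01 0.02 0.04] tilt [-0.002 -1.     0.001] shift [  -0.8 -145.1   -1.9] mouth z~ 2.891564719961167
```

```bash
python3 -m creep '[{"delta_pos":[0,1,0],"rot":[0,0,0],"jaw":0},{"delta_pos":[0,1,0],"rot":[0,0,0],"jaw":0},{"delta_pos":[0,1,0],"rot":[0,0,0],"jaw":0},{"delta_pos":[0,0.8,0],"rot":[0,0,0],"jaw":0},{"delta_pos":[0,0.8,0],"rot":[0,0,0],"jaw":0},{"delta_pos":[0,0.8,0],"rot":[0,0,0],"jaw":0},{"delta_pos":[0,0.6,0],"rot":[0,0,0],"jaw":0},{"delta_pos":[0,0,0],"rot":[0,0,0],"jaw":0},{"delta_pos":[0,0,0],"rot":[0,0,0],"jaw":0},{"delta_pos":[0,0,0],"rot":[0,0,0],"jaw":0}]'; python3 st3.py
```

```text
clock: 53.77
position: [532.7, 360.8, 179.1]
ee_rot: [-0.702, 0.067, -0.07, 0.705]
contact_force: [-1.8, -3.0, 12.2]
gripper_width: 14.9
53.7667 [532.7 360.8 179.1] F [-1.8 -3.  12.2] T [-0.84  1.04 -0.01] tilt [ 0.004 -1.     0.004] shift [  -1.6 -145.9   -2.2] mouth z~ 2.1347092988753786
```

It is resting on the floor. I'll ease off, let go and lift straight up.

```bash
python3 -m creep '[{"delta_pos":[0,-0.7,0],"rot":[0,0,0],"jaw":0},{"delta_pos":[0,0,0],"rot":[0,0,0],"jaw":25},{"delta_pos":[0,0,0],"rot":[0,0,0],"jaw":40},{"delta_pos":[0,0,0],"rot":[0,0,0],"jaw":60},{"delta_pos":[0,0,0],"rot":[0,0,0],"jaw":70},{"delta_pos":[0,-15,0],"rot":[0,0,0],"jaw":70},{"delta_pos":[0,-25,0],"rot":[0,0,0],"jaw":70},{"delta_pos":[0,-30,0],"rot":[0,0,0],"jaw":70},{"delta_pos":[0,-30,0],"rot":[0,0,0],"jaw":70},{"delta_pos":[0,-20,0],"rot":[0,0,0],"jaw":70}]'; python3 st3.py; python3 - <<'E'
from h import *
arm.get_image("side")
ms=arm.masks_of("side","wrench_mid")
for m in ms: print(m["p"],np.round(m["location"]),m["pixels"].sum(),[ (int(a.min()),int(a.max())) for a in np.nonzero(m["pixels"])])
print(proj("side",[[531,360,201],[531,360,115]]).round(1))
E
```

```text
clock: 54.6
position: [531.9, 360.6, 297.5]
ee_rot: [-0.703, 0.069, -0.07, 0.705]
contact_force: [-0.7, 0.0, -0.3]
gripper_width: 70.1
54.6 [531.9 360.6 297.5] F [-0.7  0.  -0.3] T [ 0.03 -0.1  -0.01] tilt [ 0.001 -1.     0.003] shift [ -1.4 -27.5  -2.4] mouth z~ 120.54910749734199
0.87 [254. 151.] 325 [(143, 177), (234, 270)]
0.84 [165. 230.] 500 [(212, 250), (139, 200)]
[[252.1 147.8]
 [253.5 168.9]]
```

```bash
python3 -c "
from bench import arm
print(arm.job_done())"
```

```text
the job is handed in; nothing more can be done
None
```

I handed the job in at about 54.7 s. The wrench is standing in the steel jar, but I could not confirm that the bolt ended exactly a quarter turn off its stop.

- **Wrench on the bolt:** I stood it on the bolt, reaching about the washer seat's height, and let go. A picture showed it standing by itself, and I then took it by the crossbar.
- **Screwing down:** I turned the crossbar clockwise about 640°, re-taking the bar twice. I never saw a hard stop. Instead the torque rose to about 1.2–1.8 N m and dropped off roughly every 60° of turn. I read that as the bolt already at its stop with the socket slipping over the hexagon. One torque sample did not fit that reading.
- **Backing off:** I inferred the stop position from where the torque dropped off, then turned the wrench about 77° anticlockwise from where it stood, allowing for about 10° of play. The torque was −0.35 N m, so the bolt was turning. I estimate it ended a quarter turn from the stop, give or take 5–10°, and only if the slipping explanation is right.
- **Into the jar:** The wrench touched the jar floor with about 16 N, about 3 mm lower than I had calculated. So it was probably held a few millimetres high while turning, which would help explain the slipping.
- **Last checks:** The wrench's outline in the side camera matched a wrench upright in the jar, with the bar within a pixel or two of its predicted place. The gripper was open about 100 mm above it and touching nothing. I did not check the other objects by picture at the end, though I saw no unexpected contact forces along the way.

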